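Make up two hold-down sets on strut studs

TASK

Make up the two hold-down sets on the studs of the fixed strut channels, each part threaded over its stud. On the taller stud put the large square plate at the bottom, then the spacer tube, then the small square washer on top; on the shorter stud put the round washer at the bottom and the hex coupling on top of it. Let every part lie flat and fully down on what is under it, and do not knock over the little jar of paste.

Things in the scene. Friction and masses are not known exactly. Their poses are not given: they have to be found in the camera images.
- tall_channel: Bare metal strut channel, 41 mm wide and high, 170 mm long, fixed to the bench, flat back up; a 12 mm steel stud with tapered tip stands upright on it, 60 mm above the channel top (101 above the bench). Origin: on the bench under the stud axis; z up the stud, x along the channel (45 mm to -x, 125 to +x of the stud). Has the taller stud; the longer channel of the two.
- short_channel: Bare metal strut channel, 41 mm wide and high, 125 mm long, fixed to the bench, flat back up; a 12 mm steel stud with tapered tip stands upright on it, 36 mm above the channel top (77 above the bench). Origin: on the bench under the stud axis; z up the stud, x along the channel (45 mm to -x, 80 to +x of the stud). Has the shorter stud; the shorter channel of the two.
- large_plate: Large square plate, bright steel, 60 x 60 mm and 8 mm thick, about 190 g, with a round 22 mm hole through its middle. Sides along x and y. Origin: centre of the underside, z up; on the bench at the start.
- small_square: Small square washer, bright steel, 42 x 42 mm and 8 mm thick, about 80 g, with a round 22 mm hole through its middle. Sides along x and y. Origin: centre of the underside, z up; on the bench at the start.
- round_washer: Round flat washer, bright steel, 60 mm outside diameter, 8 mm thick, 22 mm hole, about 150 g. Origin: centre of the underside, z up; on the bench at the start.
- spacer_tube: Spacer: a short round steel tube standing on end, 34 mm outside diameter, 22 mm bore, 30 mm tall, about 120 g. Origin: centre of the underside, z up; on the bench at the start.
- hex_coupling: Hex coupling: a six-sided steel sleeve standing on end, 44 mm across the flats, 51 mm across the corners, 20 mm tall, with a smooth six-sided bore 22 mm between flats (it slides over the stud, no turning), about 190 g. A pair of its flats faces +x and -x, the others follow every 60 degrees. Origin: centre of the underside, z up; on the bench at the start.
- paste_jar: Small closed jar of thread paste with a blank paper label and black cap, 46 mm in diameter, 58 mm tall, 150 g, standing loose on the bench among the parts; it belongs to no stack. Origin: centre of its underside, z up.
Mind the look-alikes: they are no part of the job. What is shaped like the spacer_tube but orange is not meant.

How it is judged:
At the end, for the whole second after the job is handed in: Tall stud, bottom up: large plate, spacer tube, small square washer (undersides 41, 49, 79 mm above the bench); short stud: round washer, hex coupling (41, 49 mm). Each within 3 mm of that height, centre within 8 mm of the stud axis, flat within 0.1 rad, at rest (horizontal distance between each of large_plate, spacer_tube, small_square and tall_channel below 0.008 m and z of large_plate in the frame of tall_channel between 0.038 and 0.044 m and angle between each of large_plate, spacer_tube, small_square, round_washer, hex_coupling's own z axis and vertical below 0.1 rad and linear speed of each of large_plate, spacer_tube, small_square, round_washer, hex_coupling below 0.02 m/s and z of spacer_tube in the frame of tall_channel between 0.046 and 0.052 m and z of small_square in the frame of tall_channel between 0.076 and 0.082 m and horizontal distance between each of round_washer, hex_coupling and short_channel below 0.008 m and z of round_washer in the frame of short_channel between 0.038 and 0.044 m and z of hex_coupling in the frame of short_channel between 0.046 and 0.052 m); the robot touches nothing.
It fails at once if the paste jar is knocked over (tilts more than 0.5 rad) (angle between paste_jar's own z axis and vertical above 0.5 rad).
It also fails if it takes over 120 s, if anything falls off the work surface, if the arm or the gripper's body presses on something with over 40 N, if the wrist force passes 120 N, or if a joint passes its speed limit or range.

ROBOT

A 6-joint arm with a two-finger parallel gripper is mounted at the origin on the work surface. World frame = base frame: x ahead of the robot, y to its left, z up, the work surface at z = 0. Lengths are in m, angles in rad, forces in N, time in s.
With the tool pointing down it reaches from about 0.325 to 0.85 m from the base axis. Payload 15.5 kg.
Tool frame: the origin (TCP) lies at the very end of the fingers, on their centre line; the grasp point (between the pads) lies 19 mm behind it (grip_point_offset is the z of the grasp point in the tool frame, in m); z points along the fingers, y is the direction in which the jaws open and shut (so a half turn about z gives the same grasp; the last joint's range is limited). The gripper opens to 91 mm and grips with 3 to 60 N. Pads are 32 mm wide; open, the fingers measure 118 mm over their backs; the gripper's body (76 mm by 178 mm) begins 60 mm behind the grasp point.
Start: joints at [1.181, 0.494, 1.345, -0, 1.302, -0.096], TCP at [0.182, 0.598, 0.214] pointing down, gripper open.
Joint ranges: [-2.91, 2.91], [-0.82, 2.16], [0.22, 2.67], [-1.22, 4.37], [0.12, 2.79], [-3.08, 3.08]. Speed limits (rad/s): [1.89, 1.89, 2.57, 3.01, 3.01, 3.01].

INTERFACE

Orientations are given as a unit quaternion [x, y, z, w].
In Python, from workcell import * gives the robot as it stands.
- The arm moves only by the tool move_arm, never from a script. Its argument "deltas" is one flat list of numbers, 7 for each row, row after row: the shift along the tool's x, y, z in units of 25 mm (1.0 is 25 mm), then the turn, a rotation vector about the tool's x, y, z in units of 0.08 rad (1.0 is 0.08 rad), then the closure, from 0 (fully open) to 1 (shut). In form: [dx, dy, dz, wx, wy, wz, claw, dx, dy, dz, wx, wy, wz, claw, ...]. A call has 1 to 20 rows; each row shifts and turns the commanded pose from where the row before left it, along the tool's axes as they then stand; what a row does not reach is not made up. A row lasts 1/12 s, in which the tool goes at most 41.7 mm and 7.16 degrees, less where a joint would pass 70% of its speed; a pose out of reach is approached as far as the arm can. A call with a number of a shift or a turn outside -1 to 1 is refused whole. A call with a gripper value outside its range is refused whole. The fingers move at their own pace and stop on an object; "newtons" is the grip in N (left out, the last holds). Time passes only in rows, so rows that do not move let the fingers close. It gives the time, the measured TCP pose, the force and the opening at its end, in the units of the state.
- get_obs(): the state, without advancing time (a new reading comes with each control period).
- capture(name): name is "scene" or "top" or "wrist"; returns the picture (480x640x3 uint8, blue, green, red); there is no depth.
- camera_info(name): a dict with "intrinsics" (3x3 intrinsics, pixels), "pose" (4x4, takes a point from camera to world coordinates); the wrist camera has in their place "T_tool_cam" (4x4, takes a point from camera to tool coordinates, whose origin is the TCP and whose axes are the flange's). Camera axes: x right, y down, z forward; pixel columns grow to the right and rows downward; lengths in m; the calibration is good to about 2 mm. A picture is of the moment at which its call begins: read the wrist's pose just before it. camera_info takes no time and is no camera call.
- job_done(): hands the job in, once; it reports no verdict.
Trained networks look in the newest picture that a camera, given by its name, has taken for a name from the list of things; names that differ only in an ending like _2 or _b are one class to them, and where a whole thing is asked for, a point or a joint stands for the part that bears it (a point fixed in the world has none). Each returns a list of dicts, best first, with "p" (0 to 1); they miss things now and then, are a little off and sometimes report something else, mostly with a low value. They report only what shows in the picture. A call takes as long as a camera call. They do not tell look-alikes from the thing itself.
- boxes_of(camera, target): "rect" ([left, top, right, bottom] in pixels, round what is visible of it).
The state is a dict: "t": time; "joint_pos": joint angles; "joint_vel": joint speeds; "effort": joint torques, N m; "position": TCP position; "ee_rot": TCP orientation; "force": force on the tool from outside, world axes, zero at the start; "ft_torque": the same for the moment, N m; "grip_width": opening from 0.0 (shut) to 1.0 (fully open).
Only numpy, scipy, OpenCV 4.12 (cv2) and the standard library are available. Lean on these libraries where they do the work, as an engineer would, in place of code of your own. Each camera call takes 0.05 s, during which the arm holds its last target.

## Working session

There is one attempt and no reset: what is moved stays moved. The work goes in short steps, Python scripts to look and compute and a tool call to move; the robot and the scene stay as the last step left them, time stands still between calls to the robot, and variables do not carry over. Pictures are saved under pics/ and viewed, and the job is handed in when it is done.

Besides the shell and the picture viewer there is one more tool, called after ">>>" as name(argument=value, ...), one argument or row to a line, values as JSON. move_arm: Moves the arm, as the interface text tells. Its arguments: {"type":"object","properties":{"deltas":{"type":"array","items":{"type":"number","minimum":-1,"maximum":1}},"newtons":{"type":"number"}},"required":["deltas"]}

```bash
mkdir -p pics; ls; python3 - <<'E'
from workcell import *
import cv2, numpy as np
for n in ["scene","top","wrist"]:
    im=capture(n); cv2.imwrite(f"pics/{n}0.png",im)
    print(n,{k:np.round(v,4).tolist() for k,v in camera_info(n).items() if not isinstance(v,str)})
    for t in ["tall_channel","short_channel","large_plate","small_square","round_washer","spacer_tube","hex_coupling","paste_jar"]:
        print(t,[(np.round(b["rect"]).tolist(),round(b["p"],2)) for b in boxes_of(n,t)][:4])
print(get_obs())
E
```

```text
pics
scene {'intrinsics': [[530.6103, 0.0, 325.6656], [0.0, 530.6103, 230.6433], [0.0, 0.0, 1.0]], 'pose': [[-0.6073, 0.4659, -0.6435, 1.1682], [0.7945, 0.3511, -0.4955, 0.5201], [-0.0049, -0.8122, -0.5834, 0.6648], [0.0, 0.0, 0.0, 1.0]]}
tall_channel [([150.0, 205.0, 237.0, 279.0], 0.72)]
short_channel [([353.0, 288.0, 410.0, 360.0], 0.69), ([323.0, 231.0, 349.0, 248.0], 0.6)]
large_plate [([273.0, 261.0, 307.0, 289.0], 0.83)]
small_square [([279.0, 214.0, 298.0, 230.0], 0.68), ([385.0, 250.0, 404.0, 272.0], 0.17)]
round_washer [([321.0, 230.0, 351.0, 248.0], 0.71)]
spacer_tube [([408.0, 240.0, 429.0, 258.0], 0.73), ([386.0, 254.0, 405.0, 274.0], 0.68)]
hex_coupling [([448.0, 277.0, 474.0, 304.0], 0.91)]
paste_jar [([322.0, 230.0, 352.0, 248.0], 0.73), ([229.0, 169.0, 252.0, 200.0], 0.69)]
top {'intrinsics': [[504.0377, 0.0, 311.1767], [0.0, 504.0377, 242.5576], [0.0, 0.0, 1.0]], 'pose': [[-0.0091, -0.9964, 0.0843, 0.4027], [-0.9998, 0.0106, 0.017, -0.0045], [-0.0178, -0.0842, -0.9963, 1.2269], [0.0, 0.0, 0.0, 1.0]]}
tall_channel []
short_channel [([219.0, 176.0, 248.0, 230.0], 0.86
[... 719 characters left out ...]
x_coupling []
paste_jar []
{'t': 1.35, 'joint_pos': array([ 1.18048806e+00,  4.93602106e-01,  1.34548265e+00,  1.07368712e-05,
        1.30253266e+00, -9.55246683e-02]), 'joint_vel': array([ 0.00014131, -0.00073155,  0.00025535,  0.00235475,  0.00030001,
        0.00038157]), 'effort': array([-8.79375966e-04, -8.78691459e+01, -3.82249296e+01,  7.07494374e-02,
        4.38803458e-02, -2.17056517e-06]), 'position': array([0.18159106, 0.59803788, 0.21391954]), 'ee_rot': array([ 1.46860121e-01,  9.89157270e-01, -1.07720254e-05, -8.00239199e-06]), 'force': array([ 0.36828362,  0.56306895, -0.13281555]), 'ft_torque': array([-0.0005018 ,  0.02036367,  0.00013535]), 'grip_width': 0.9955028327708562}
```

View pics/top0.png

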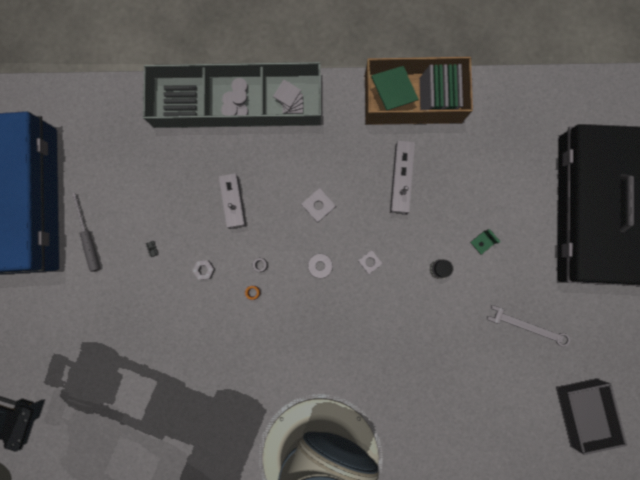

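View pics/scene0.png

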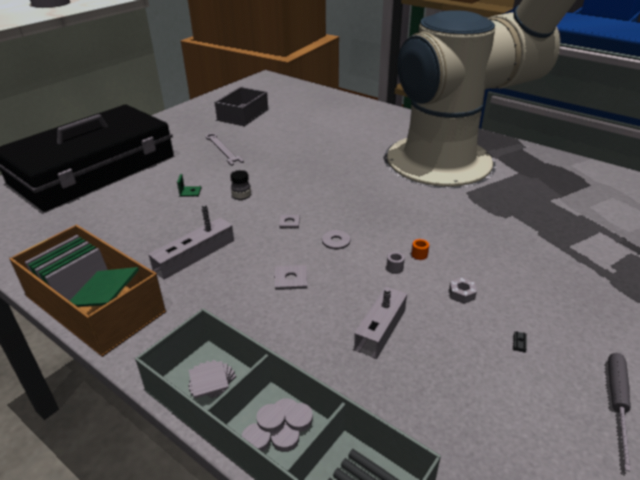

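```bash
cat > h.py <<'E'
import numpy as np, cv2
from scipy.spatial.transform import Rotation as R
TOPK=None
def ray(K,T,uv,z):
    d=T[:3,:3]@np.linalg.inv(K)@np.array([uv[0],uv[1],1.]); o=T[:3,3]
    return o+d*(z-o[2])/d[2]
def proj(K,T,P):
    p=np.linalg.inv(T)@np.r_[P,1]; q=K@p[:3]; return q[:2]/q[2]
def ro(q): return np.array([ [0,0]])
E
python3 - <<'E'
import cv2
im=cv2.imread("pics/top0.png")
cr=im[130:310,180:480]
cv2.imwrite("pics/top0c.png",cv2.resize(cr[0:90,20:240][:, :],None,fx=3.6,fy=3.6,interpolation=cv2.INTER_CUBIC))
cv2.imwrite("pics/top0d.png",cv2.resize(im[225:315,180:400],None,fx=3.6,fy=3.6,interpolation=cv2.INTER_CUBIC))
E
```

```text
(no output)
```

View pics/top0c.png

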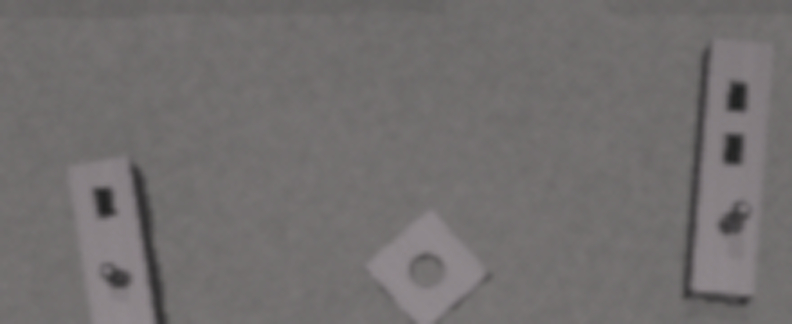

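View pics/top0d.png

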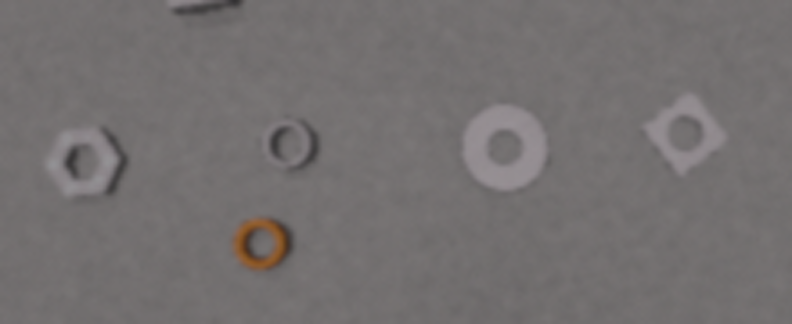

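```bash
python3 - <<'E'
from h import *
from workcell import camera_info
ci=camera_info("top");K=np.array(ci["intrinsics"]);T=np.array(ci["pose"])
c=lambda x,y:(200+x/3.6-.36,130+y/3.6-.36); d=lambda x,y:(180+x/3.6-.36,225+y/3.6-.36)
for n,p,z in [("tall tip",c(743,208),.101),("tall ch corners",c(709,41),.041),("",c(772,43),.041),("",c(750,296),.041),("",c(690,290),.041),
 ("short tip",c(108,269),.077),("sc",c(67,166),.041),("",c(129,156),.041),
 ("plate",c(427,269),.008),("tip",c(432,209),.008),("rt",c(488,270),.008),("lf",c(366,267),.008),("hex",d(84,162),.02),("hexL",d(45,161),.02),("hexTR",d(104,128),.02),("tube",d(290,144),.03),("orange",d(261,244),.03),
 ("round",d(505,147),.008),("sq",d(686,133),.008),("sqT",d(688,93),.008),("sqR",d(727,135),.008),("sqB",d(683,174),.008),("sqL",d(645,130),.008),("jar",(442,269),.058)]:
    P=ray(K,T,p,z); print(n,np.round(P,4),round(float(np.hypot(P[0],P[1])),3))
E
```

```text
tall tip [ 0.6205 -0.2004  0.101 ] 0.652
tall ch corners [ 0.7449 -0.1911  0.041 ] 0.769
 [ 0.743  -0.2328  0.041 ] 0.779
 [ 0.5735 -0.2139  0.041 ] 0.612
 [ 0.578  -0.1747  0.041 ] 0.604
short tip [0.5906 0.2028 0.077 ] 0.624
sc [0.6661 0.2369 0.041 ] 0.707
 [0.6723 0.1956 0.041 ] 0.7
plate [ 0.5993 -0.0019  0.008 ] 0.599
tip [ 0.6405 -0.0057  0.008 ] 0.641
rt [ 0.5981 -0.0432  0.008 ] 0.6
lf [0.6012 0.0395 0.008 ] 0.602
hex [0.4424 0.2766 0.02  ] 0.522
hexL [0.4433 0.3027 0.02  ] 0.537
hexTR [0.4649 0.2634 0.02  ] 0.534
tube [0.4526 0.1377 0.03  ] 0.473
orange [0.387  0.1568 0.03  ] 0.418
round [ 0.4501 -0.0043  0.008 ] 0.45
sq [ 0.4583 -0.1258  0.008 ] 0.475
sqT [ 0.4851 -0.1277  0.008 ] 0.502
sqR [ 0.4567 -0.1532  0.008 ] 0.482
sqB [ 0.4308 -0.1233  0.008 ] 0.448
sqL [ 0.4606 -0.0984  0.008 ] 0.471
jar [ 0.4372 -0.2858  0.058 ] 0.522
```

```bash
cat > go.py <<'E'
import sys
from h import *
from workcell import get_obs
def st():
    o=get_obs(); M=R.from_quat(o["ee_rot"]).as_matrix(); phi=np.degrees(np.arctan2(M[1,1],M[0,1])); return o,M,phi
if __name__=="__main__":
    x,y,z,ph=map(float,sys.argv[1:5])
    o,M,phi=st(); d=M.T@(np.array([x,y,z])-o["position"])/.025
    a=(phi-ph+180)%360-180   # tool-z turn positive lowers phi
    print("t",round(o["t"],2),"pos",np.round(o["position"],4),"phi",round(phi,2),"tilt",np.round(M[:,2],4),"grip",round(o["grip_width"]*91,1),"F",np.round(o["force"],1))
    print("units dxyz",np.round(d,2),"wz",round(np.radians(a)/.08,2),"q",np.round(o["joint_pos"],2))
E
python3 go.py 0.6 -0.002 0.15 41.5
```

```text
t 1.35 pos [0.1816 0.598  0.2139] phi 73.11 tilt [-0. -0. -1.] grip 90.6 F [ 0.4  0.6 -0.1]
units dxyz [-22.99 -18.1    2.56] wz 6.9 q [ 1.18  0.49  1.35  0.    1.3  -0.1 ]
```

>>> move_arm(
  deltas=[-0.95,-0.75,0.1,0,0,0,0,-0.95,-0.75,0.1,0,0,0,0,-0.95,-0.75,0.1,0,0,0,0,-0.95,-0.75,0.1,0,0,0,0,-0.95,-0.75,0.1,0,0,0,0,-0.95,-0.75,0.1,0,0,0,0,-0.95,-0.75,0.1,0,0,0,0,-0.95,-0.75,0.1,0,0,0,0,-0.95,-0.75,0.1,0,0,0,0,-0.95,-0.75,0.1,0,0,0,0,-0.95,-0.75,0.1,0,0,0,0,-0.95,-0.75,0.1,0,0,0,0,-0.95,-0.75,0.1,0,0,0,0,-0.95,-0.75,0.1,0,0,0,0,-0.95,-0.75,0.1,0,0,0,0,-0.95,-0.75,0.1,0,0,0,0,-0.95,-0.75,0.1,0,0,0,0,-0.95,-0.75,0.1,0,0,0,0,-0.95,-0.75,0.1,0,0,0,0,-0.95,-0.75,0.1,0,0,0,0],
  newtons=30,
)

```text
t: 3.02
position: [0.5279, 0.0998, 0.1639]
ee_rot: [0.147, 0.989, 0.0, 0.0]
force: [0.7, 1.4, -0.2]
grip_width: 0.998
```

```bash
python3 go.py 0.6 -0.002 0.15 41.5
```

```text
t 3.02 pos [0.5279 0.0998 0.1639] phi 73.1 tilt [ 3.e-04  0.e+00 -1.e+00] grip 90.8 F [ 0.7  1.4 -0.2]
units dxyz [-3.94 -3.06  0.56] wz 6.89 q [ 0.08  0.43  1.62  0.    1.09 -1.2 ]
```

>>> move_arm(
  deltas=[-0.98,-0.77,0.14,0,0,0,0,-0.98,-0.77,0.14,0,0,0,0,-0.98,-0.77,0.14,0,0,0,0,-0.98,-0.77,0.14,0,0,0,0,0,0,0,0,0,0.98,0,0,0,0,0,0,0.98,0,0,0,0,0,0,0.98,0,0,0,0,0,0,0.98,0,0,0,0,0,0,0.98,0,0,0,0,0,0,0.98,0,0,0,0,0,0,0.98,0,0,0,0,0,0,0,0],
)

```text
t: 4.02
position: [0.5986, -0.001, 0.1499]
ee_rot: [0.411, 0.912, 0.0, 0.0]
force: [-0.3, -0.1, 0.4]
grip_width: 0.999
```

```bash
python3 go.py 0.6 -0.002 0.15 41.5; python3 - <<'E'
from workcell import *
import cv2
o=get_obs(); im=capture("wrist"); cv2.imwrite("pics/w1.png",im)
print(o["position"],o["ee_rot"], o["t"])
E
```

```text
t 4.02 pos [ 0.5986 -0.001   0.1499] phi 41.43 tilt [ 1.e-04 -0.e+00 -1.e+00] grip 90.9 F [-0.3 -0.1  0.4]
units dxyz [-0.07  0.01 -0.  ] wz -0.02 q [-0.1   0.52  1.49 -0.    1.13 -0.82]
[ 0.59859473 -0.00097105  0.14994979] [4.11279272e-01 9.11509385e-01 9.54645498e-06 4.19070915e-05] 4.0167
```

View pics/w1.png

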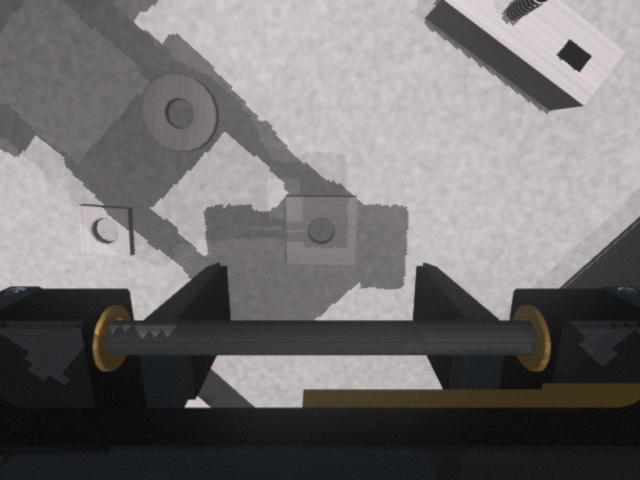

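```bash
cat >> h.py <<'E'
def wrist_cam(o):
    from workcell import camera_info
    ci=camera_info("wrist"); T=np.eye(4); T[:3,:3]=R.from_quat(o["ee_rot"]).as_matrix(); T[:3,3]=o["position"]
    return np.array(ci["intrinsics"]), T@np.array(ci["T_tool_cam"])
E
python3 - <<'E'
from h import *
o=dict(position=np.array([ 0.59859473,-0.00097105 , 0.14994979]),ee_rot=[4.11279272e-01, 9.11509385e-01, 9.54645498e-06, 4.19070915e-05])
K,T=wrist_cam(o)
for n,p,z in [("plate",(321,230.5),.008),("l",(286,196),.008),("r",(356,196),.008),("bl",(287,265),.008),("br",(355,265),.008),("round",(180,113),.008),("sq",(106,230),.008),("sqc",(80,206),.008),("sqc",(131,208),.008),("sqc",(83,254),.008),("sqc",(132,254),.008),("studbase",(510,17),.041)]:
    print(n,np.round(ray(K,T,p,z),4))
E
python3 - <<'E'
import cv2
im=cv2.imread("pics/w1.png")
cv2.imwrite("pics/w1c.png",cv2.resize(im[180:280,260:380],None,fx=6,fy=6,interpolation=cv2.INTER_CUBIC))
E
```

```text
plate [ 0.5977 -0.0013  0.008 ]
l [0.5558 0.0016 0.008 ]
r [0.6001 0.0406 0.008 ]
bl [ 0.5958 -0.0448  0.008 ]
br [ 0.641 -0.005  0.008]
round [ 0.45   -0.0034  0.008 ]
sq [ 0.458  -0.1237  0.008 ]
sqc [ 0.43   -0.1205  0.008 ]
sqc [ 0.4635 -0.0933  0.008 ]
sqc [ 0.4547 -0.1556  0.008 ]
sqc [ 0.4871 -0.1271  0.008 ]
studbase [0.5904 0.1982 0.041 ]
```

View pics/w1c.png

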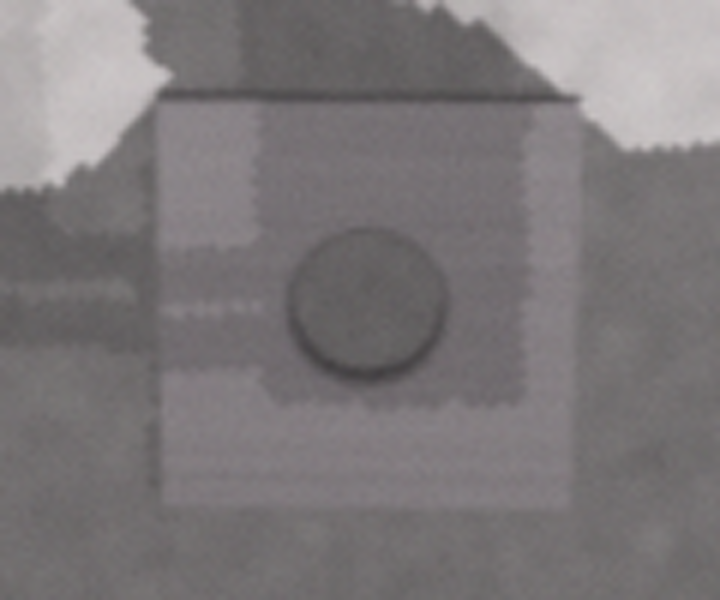

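>>> move_arm(
  deltas=[0,0,1,0,0,0,0,0,0,1,0,0,0,0,0,0,1,0,0,0,0,0,0,1,0,0,0,0,0,0,1,0,0,0,0,0,0,0.6,0,0,0,0,0,0,0.3,0,0,0,0,0,0,0,0,0,0,1,0,0,0,0,0,0,1,0,0,0,0,0,0,1,0,0,0,0,0,0,1,0,0,0,0,0,0,1,0,0,0,0,0,0,1],
  newtons=35,
)

```text
t: 5.15
position: [0.5988, -0.001, 0.0029]
ee_rot: [0.409, 0.912, 0.0, 0.0]
force: [0.2, 0.0, 4.6]
grip_width: 0.654
```

```bash
python3 go.py 0.6205 -0.1998 0.14 84
```

```text
t 5.15 pos [ 0.5988 -0.001   0.0029] phi 41.69 tilt [ 8.e-04 -1.e-04 -1.e+00] grip 59.5 F [0.2 0.  4.6]
units dxyz [-6.52 -4.64 -5.48] wz -9.23 q [-0.1   0.72  1.6  -0.    0.82 -0.83]
```

>>> move_arm(
  deltas=[0,0,-0.4,0,0,0,1,0,0,-0.8,0,0,0,1,0,0,-1,0,0,0,1,0,0,-1,0,0,0,1,0,0,-1,0,0,0,1,-0.5,-0.35,-1,0,0,0,1,-1,-0.7,-0.5,0,0,0,1,-1,-0.7,0,0,0,0,1,-1,-0.7,0,0,0,0,1,-1,-0.7,0,0,0,0,1,-1,-0.7,0,0,0,0,1,-0.7,-0.55,0,0,0,0,1,-0.3,-0.25,0,0,0,0,1],
)

```text
t: 6.23
position: [0.6196, -0.2027, 0.1455]
ee_rot: [0.41, 0.912, -0.0, 0.0]
force: [-0.5, 0.0, -1.3]
grip_width: 0.649
```

>>> move_arm(
  deltas=[0,0,0,0,0,-0.9,1,0,0,0,0,0,-1,1,0,0,0,0,0,-1,1,0,0,0,0,0,-1,1,0,0,0,0,0,-1,1,0,0,0,0,0,-1,1,0,0,0,0,0,-1,1,0,0,0,0,0,-1,1,0,0,0,0,0,-0.8,1,0,0,0,0,0,-0.53,1,0,0,0,0,0,0,1,0,0,0,0,0,0,1],
)

```text
t: 7.23
position: [0.6196, -0.1992, 0.1453]
ee_rot: [0.053, 0.999, 0.0, -0.0]
force: [0.6, -0.4, -1.7]
grip_width: 0.651
```

```bash
python3 go.py 0.6205 -0.1998 0.14 84;  cat > snap.py <<'E'
import sys
from workcell import *
import cv2, json
o=get_obs(); im=capture("wrist"); n=sys.argv[1]; cv2.imwrite(f"pics/{n}.png",im)
json.dump(dict(position=o["position"].tolist(),ee_rot=o["ee_rot"].tolist()),open(f"pics/{n}.json","w"))
E
python3 snap.py w2
```

```text
t 7.23 pos [ 0.6196 -0.1992  0.1453] phi 83.9 tilt [-1.e-04  1.e-04 -1.e+00] grip 59.2 F [ 0.6 -0.4 -1.7]
units dxyz [-0.04 -0.02  0.21] wz -0.02 q [-0.4   0.6   1.36  0.    1.19 -1.87]
```

View pics/w2.png

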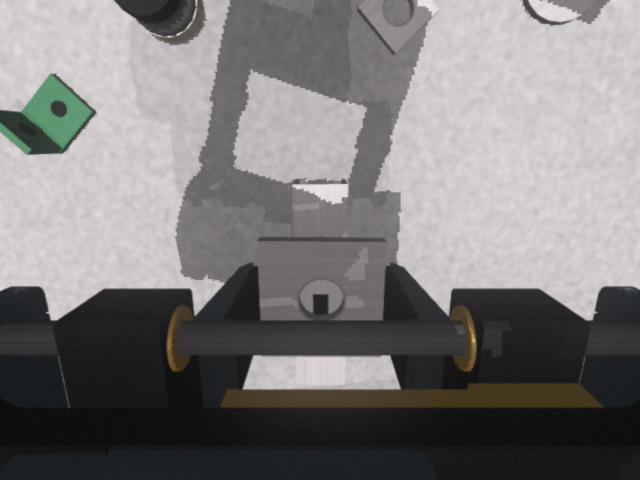

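```bash
python3 - <<'E'
from h import *
import json
o=json.load(open("pics/w2.json"));K,T=wrist_cam(o)
zt=o["position"][2]
for n,P in [("tip",(.6205,-.2,.101)),("hole top at TCP",(o["position"][0],o["position"][1],zt+.0055))]: print(n,proj(K,T,np.array(P)))
print("hole meas",ray(K,T,(321,298),zt+.0055),o["position"])
print("ch near end",ray(K,T,(293,183),.041),ray(K,T,(348,183),.041))
E
```

```text
tip [320.00272376 269.92240154]
hole top at TCP [321.07703972 302.32368891]
hole meas [ 0.61735334 -0.19895298  0.15078553] [0.6195933537829303, -0.199157616641291, 0.14528553302927966]
ch near end [ 0.57222576 -0.21496819  0.041     ] [ 0.57655197 -0.17481169  0.041     ]
```

>>> move_arm(
  deltas=[-0.08,-0.02,0.3,0,0,0,1,0,0,0.6,0,0,0,1,0,0,0.6,0,0,0,1,0,0,0.6,0,0,0,1,0,0,0.3,0,0,0,1,0,0,0,0,0,0,1],
)

```text
t: 7.78
position: [0.6206, -0.1998, 0.0829]
ee_rot: [0.053, 0.999, 0.001, -0.001]
force: [-0.5, 0.0, -1.5]
grip_width: 0.649
```

```bash
python3 go.py 0.6215 -0.1997 0.044 84; python3 snap.py w3; python3 -c "
import cv2
im=cv2.imread('pics/w3.png'); cv2.imwrite('pics/w3c.png',cv2.resize(im[200:400,220:420],None,fx=3,fy=3))"
```

```text
t 7.78 pos [ 0.6206 -0.1998  0.0829] phi 83.94 tilt [-0.0029  0.0013 -1.    ] grip 59.0 F [-0.5  0.  -1.5]
units dxyz [-0.04  0.01  1.55] wz -0.01 q [-0.4   0.67  1.4   0.    1.07 -1.87]
```

View pics/w3c.png

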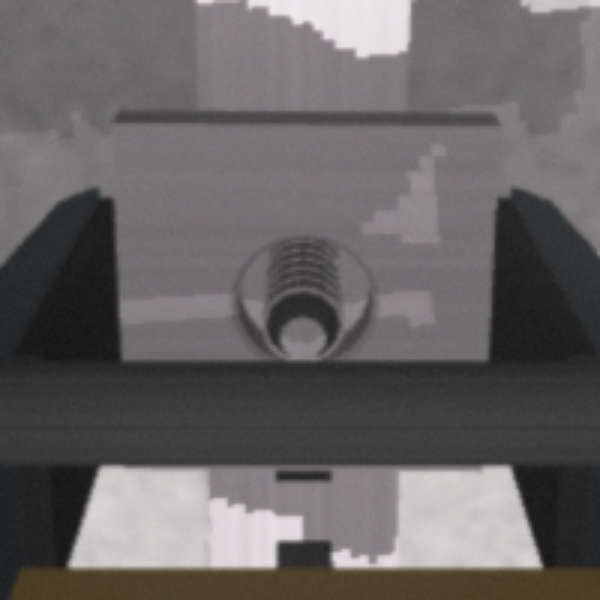

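>>> move_arm(
  deltas=[0,0,0.5,0,0,0,1,0,0,0.5,0,0,0,1,0,0,0.35,0,0,0,1,0,0,0.15,0,0,0,1,0,0,0,0,0,0,1],
)

```text
t: 8.25
position: [0.6209, -0.2, 0.046]
ee_rot: [0.053, 0.999, 0.0, -0.001]
force: [1.3, -0.1, -2.2]
grip_width: 0.65
```

```bash
python3 go.py 0.6215 -0.1997 0.044 84
```

```text
t 8.25 pos [ 0.6209 -0.2     0.046 ] phi 83.97 tilt [-1.9e-03  8.0e-04 -1.0e+00] grip 59.2 F [ 1.3 -0.1 -2.2]
units dxyz [-0.02  0.02  0.08] wz -0.01 q [-0.4   0.72  1.43 -0.    1.   -1.87]
```

>>> move_arm(
  deltas=[0,0,0.06,0,0,0,1,0,0,0.02,0,0,0,1,0,0,0,0,0,0,0,0,0,0,0,0,0,0,0,0,0,0,0,0,0,0,0,0,0,0,0,0],
)

```text
t: 8.75
position: [0.6218, -0.2004, 0.0458]
ee_rot: [0.053, 0.999, -0.0, 0.0]
force: [-0.0, 1.2, -0.5]
grip_width: 0.912
```

```bash
python3 go.py 0.45 -0.004 0.12 99.7; python3 snap.py w4; python3 -c "
import cv2
im=cv2.imread('pics/w4.png'); cv2.imwrite('pics/w4c.png',cv2.resize(im[200:400,200:440],None,fx=3,fy=3))"
```

```text
t 8.75 pos [ 0.6218 -0.2004  0.0458] phi 83.97 tilt [ 5.e-04 -2.e-04 -1.e+00] grip 83.0 F [-0.   1.2 -0.5]
units dxyz [ 7.66  7.09 -2.97] wz -3.43 q [-0.4   0.72  1.43  0.    0.99 -1.87]
```

View pics/w4c.png

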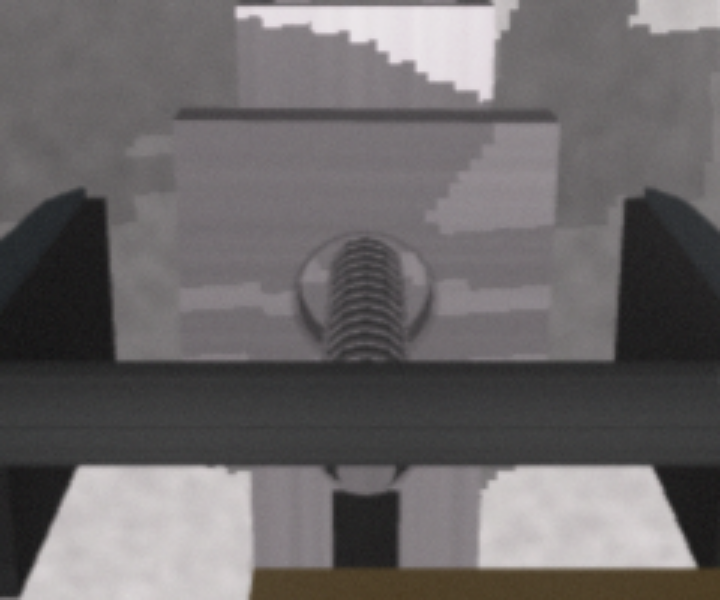

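>>> move_arm(
  deltas=[0,0,-0.7,0,0,0,0,0,0,-1,0,0,0,0,0,0,-1,0,0,0,0,0.5,0.5,-0.3,0,0,0,0,1,0.94,0,0,0,0,0,1,0.94,0,0,0,0,0,1,0.94,0,0,0,0,0,1,0.94,0,0,0,0,0,1,0.94,0,0,0,0,0,1,0.94,0,0,0,0,0,1,0.85,0,0,0,0,0,0.16,0.1,0,0,0,0,0,0,0,0,0,0,-0.86,0,0,0,0,0,0,-0.86,0,0,0,0,0,0,-0.86,0,0,0,0,0,0,-0.85,0,0,0,0,0,0,0,0],
)

```text
t: 10.22
position: [0.4501, -0.0041, 0.1206]
ee_rot: [-0.086, 0.996, -0.0, 0.0]
force: [0.8, 0.2, -0.1]
grip_width: 1.0
```

```bash
python3 go.py 0.45 -0.004 0.0025 99.7; python3 snap.py w5
```

```text
t 10.22 pos [ 0.4501 -0.0041  0.1206] phi 99.9 tilt [ 6.e-04 -1.e-04 -1.e+00] grip 91.0 F [ 0.8  0.2 -0.1]
units dxyz [0.01 0.   4.72] wz 0.04 q [-0.14  0.39  1.88 -0.    0.88 -1.89]
```

View pics/w5.png

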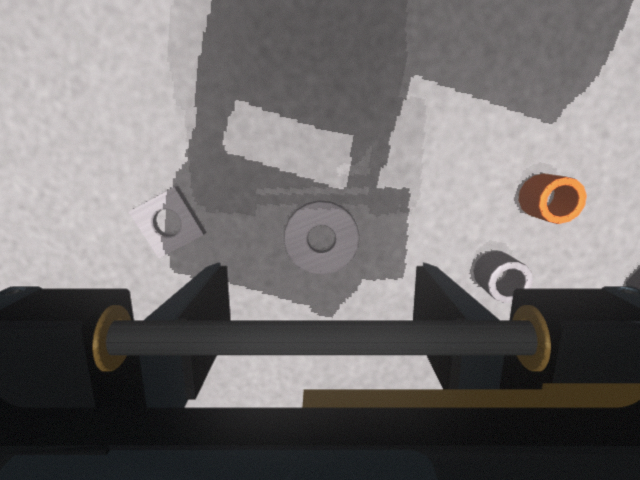

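```bash
python3 - <<'E'
from h import *
import json
o=json.load(open("pics/w5.json"));K,T=wrist_cam(o)
for n,p,z in [("round hole",(321,236.5),.008),("outer",(321,237.5),.008),("tube",(510,281.5),.03),("orange",(562,200),.03),("sq hole",(167,222),.008)]: print(n,np.round(ray(K,T,p,z),4))
E
```

```text
round hole [ 0.4475 -0.0045  0.008 ]
outer [ 0.4483 -0.0044  0.008 ]
tube [0.452  0.1399 0.03  ]
orange [0.3867 0.1575 0.03  ]
sq hole [ 0.4566 -0.1246  0.008 ]
```

>>> move_arm(
  deltas=[0,0,1,0,0,0,0,0,0,1,0,0,0,0,0,0,1,0,0,0,0,0,0,0.9,0,0,0,0,0,0,0.6,0,0,0,0,0,0,0.2,0,0,0,0,0,0,0,0,0,0,0,0,0,0,0,0,0,1,0,0,0,0,0,0,1,0,0,0,0,0,0,1,0,0,0,0,0,0,1,0,0,0,0,0,0,1,0,0,0,0,0,0,1],
)

```text
t: 11.35
position: [0.4501, -0.004, 0.0034]
ee_rot: [-0.084, 0.996, -0.0, 0.0]
force: [-0.4, 1.1, 8.8]
grip_width: 0.63
```

```bash
python3 go.py 0.5906 0.2020 0.115 99.7
```

```text
t 11.35 pos [ 0.4501 -0.004   0.0034] phi 99.69 tilt [ 9.e-04 -1.e-04 -1.e+00] grip 57.3 F [-0.4  1.1  8.8]
units dxyz [-6.93  7.17 -4.46] wz -0.0 q [-0.14  0.61  1.97  0.    0.55 -1.88]
```

>>> move_arm(
  deltas=[0,0,-0.4,0,0,0,1,0,0,-0.8,0,0,0,1,0,0,-1,0,0,0,1,0,0,-1,0,0,0,1,0,0,-1,0,0,0,1,0,0,-0.3,0,0,0,1,0,0,0,0,0,0,1],
)

```text
t: 11.93
position: [0.4508, -0.0041, 0.1169]
ee_rot: [-0.084, 0.996, -0.0, 0.002]
force: [0.2, -0.9, -2.2]
grip_width: 0.63
```

```bash
python3 go.py 0.5906 0.2020 0.115 99.7; python3 snap.py w6
```

```text
t 11.93 pos [ 0.4508 -0.0041  0.1169] phi 99.69 tilt [ 3.5e-03 -5.0e-04 -1.0e+00] grip 57.4 F [ 0.2 -0.9 -2.2]
units dxyz [-6.9   7.18  0.09] wz -0.0 q [-0.14  0.39  1.88  0.    0.86 -1.88]
```

View pics/w6.png

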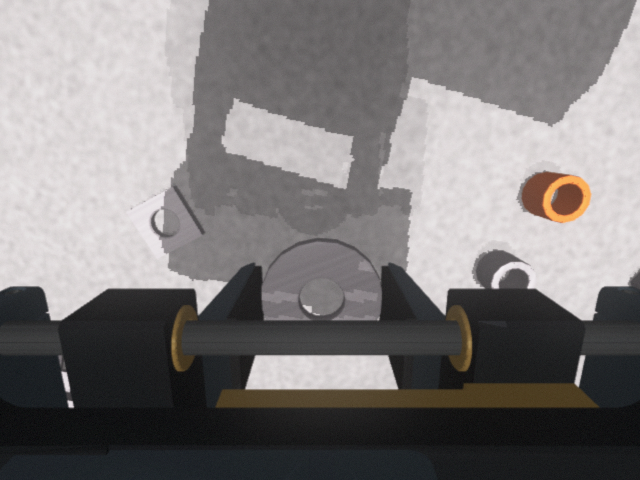

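>>> move_arm(
  deltas=[-0.5,0.5,0,0,0,0,1,-0.92,0.96,0,0,0,0,1,-0.92,0.96,0,0,0,0,1,-0.92,0.96,0,0,0,0,1,-0.92,0.96,0,0,0,0,1,-0.92,0.96,0,0,0,0,1,-0.92,0.96,0,0,0,0,1,-0.6,0.65,0,0,0,0,1,-0.28,0.27,0,0,0,0,1,0,0,0,0,0,0,1,0,0,0,0,0,0,1],
)

```text
t: 12.9
position: [0.5885, 0.2014, 0.1137]
ee_rot: [-0.085, 0.996, -0.0, -0.001]
force: [0.4, -0.1, -1.7]
grip_width: 0.63
```

```bash
python3 go.py 0.5906 0.2020 0.115 99.7; python3 snap.py w7
```

```text
t 12.9 pos [0.5885 0.2014 0.1137] phi 99.72 tilt [-2.6e-03 -9.0e-04 -1.0e+00] grip 57.3 F [ 0.4 -0.1 -1.7]
units dxyz [-0.08  0.01 -0.05] wz 0.01 q [ 0.23  0.6   1.46 -0.    1.09 -1.51]
```

View pics/w7.png

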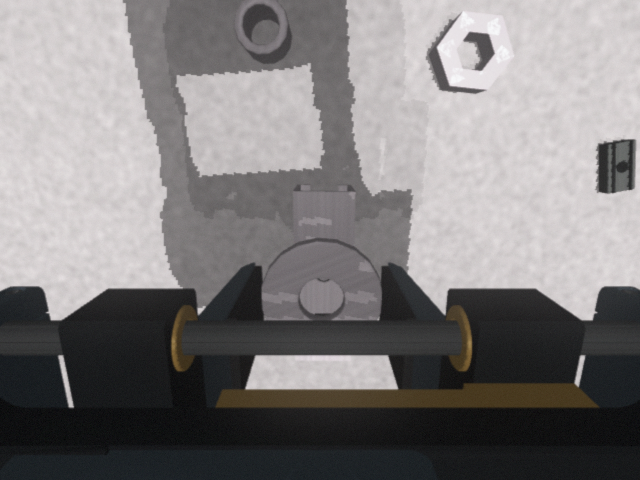

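```bash
python3 - <<'E'
from h import *
import json
o=json.load(open("pics/w7.json"));K,T=wrist_cam(o)
zt=o["position"][2]
print("proj tip",proj(K,T,np.array([.5906,.2025,.077])))
a=ray(K,T,(295,187),.041);b=ray(K,T,(354,187),.041);m=(a+b)/2
print("near end",a,b,"stud",m[:2]+.045*np.array([np.cos(np.radians(9.7)),np.sin(np.radians(9.7))]))
for n,p,z in [("hole",(322,298),zt+.005),("tube",(261,24),.03),("hex",(481,52),.02)]+[("hc",p,.02) for p in [(467,11),(502,14),(516,47),(495,88),(460,90),(444,52)]]: print(n,np.round(ray(K,T,p,z),4))
E
```

```text
proj tip [321.96742178 276.19412192]
near end [0.5457322  0.17699016 0.041     ] [0.53926432 0.21492702 0.041     ] stud [0.58685491 0.20354061]
hole [0.5865 0.2018 0.1187]
tube [0.4523 0.141  0.03  ]
hex [0.4421 0.2816 0.02  ]
hc [0.4208 0.2663 0.02  ]
hc [0.4187 0.2886 0.02  ]
hc [0.4355 0.303  0.02  ]
hc [0.4615 0.2967 0.02  ]
hc [0.4666 0.2742 0.02  ]
hc [0.4461 0.258  0.02  ]
```

```bash
python3 -c "
import cv2
im=cv2.imread('pics/w7.png'); cv2.imwrite('pics/w7c.png',cv2.resize(im[170:340,240:400],None,fx=3.5,fy=3.5))
cv2.imwrite('pics/w7d.png',cv2.resize(im[0:110,410:530],None,fx=5,fy=5,interpolation=2))"
```

```text
(no output)
```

View pics/w7c.png

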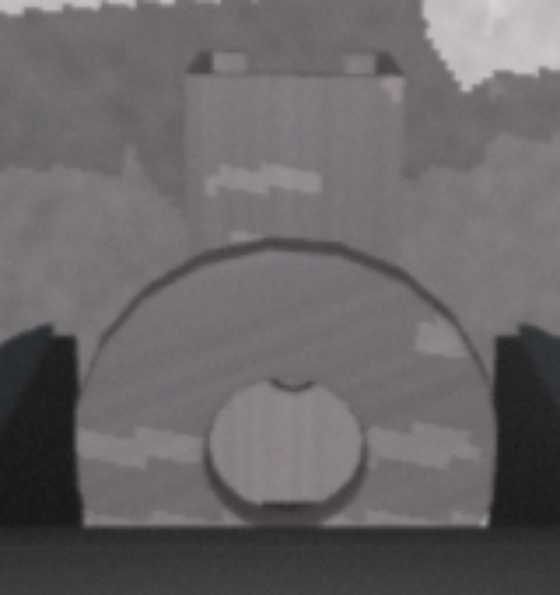

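View pics/w7d.png

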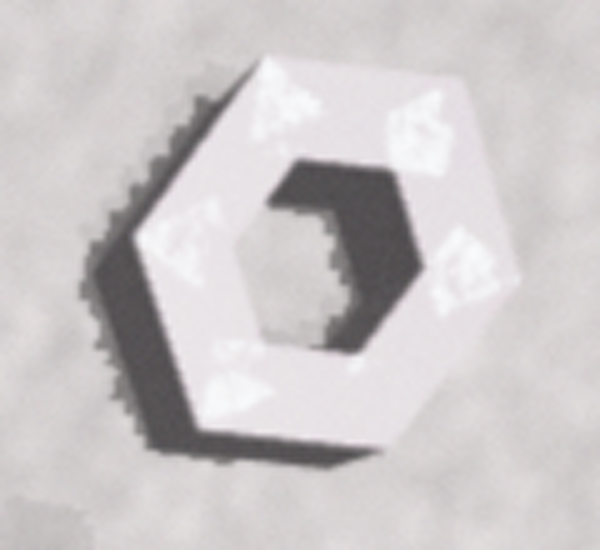

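>>> move_arm(
  deltas=[-0.13,0.02,0.2,0,0,0,1,0,0,0.5,0,0,0,1,0,0,0.5,0,0,0,1,0,0,0.5,0,0,0,1,0,0,0.3,0,0,0,1,0,0,0,0,0,0,1],
)

```text
t: 13.45
position: [0.5916, 0.2021, 0.0637]
ee_rot: [-0.084, 0.996, -0.0, -0.001]
force: [-0.1, -0.3, -1.7]
grip_width: 0.634
```

```bash
python3 go.py 0.5918 0.2022 0.044 99.7; python3 snap.py w8; python3 -c "
import cv2
im=cv2.imread('pics/w8.png'); cv2.imwrite('pics/w8c.png',cv2.resize(im[200:400,220:420],None,fx=3,fy=3))"
```

```text
t 13.45 pos [0.5916 0.2021 0.0637] phi 99.64 tilt [-2.8e-03 -7.0e-04 -1.0e+00] grip 57.7 F [-0.1 -0.3 -1.7]
units dxyz [-0.01  0.    0.79] wz -0.01 q [ 0.23  0.66  1.49 -0.    0.99 -1.51]
```

View pics/w8c.png

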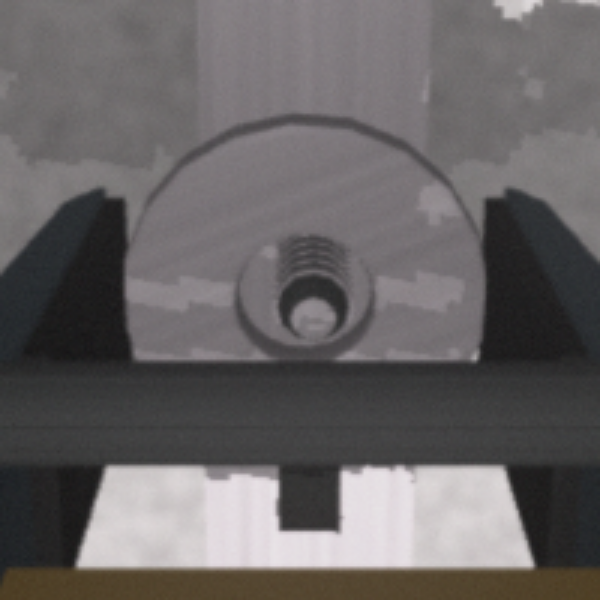

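>>> move_arm(
  deltas=[0,0,0.4,0,0,0,1,0,0,0.3,0,0,0,1,0,0,0.12,0,0,0,1,0,0,0,0,0,0,1,0,0,0,0,0,0,0,0,0,0,0,0,0,0,0,0,0,0,0,0,0,0,0,0,0,0,0,0],
)

```text
t: 14.17
position: [0.5929, 0.2031, 0.045]
ee_rot: [-0.085, 0.996, 0.0, 0.0]
force: [-0.4, 0.2, 1.1]
grip_width: 0.891
```

```bash
python3 go.py 0.4523 0.139 0.12 76; python3 snap.py w9; python3 -c "
import cv2
im=cv2.imread('pics/w9.png'); cv2.imwrite('pics/w9c.png',cv2.resize(im[200:400,200:440],None,fx=3,fy=3))"
```

```text
t 14.17 pos [0.5929 0.2031 0.045 ] phi 99.7 tilt [ 3.e-04  1.e-04 -1.e+00] grip 81.1 F [-0.4  0.2  1.1]
units dxyz [ 5.97 -1.58 -3.  ] wz 5.17 q [ 0.23  0.69  1.5  -0.    0.95 -1.51]
```

View pics/w9c.png

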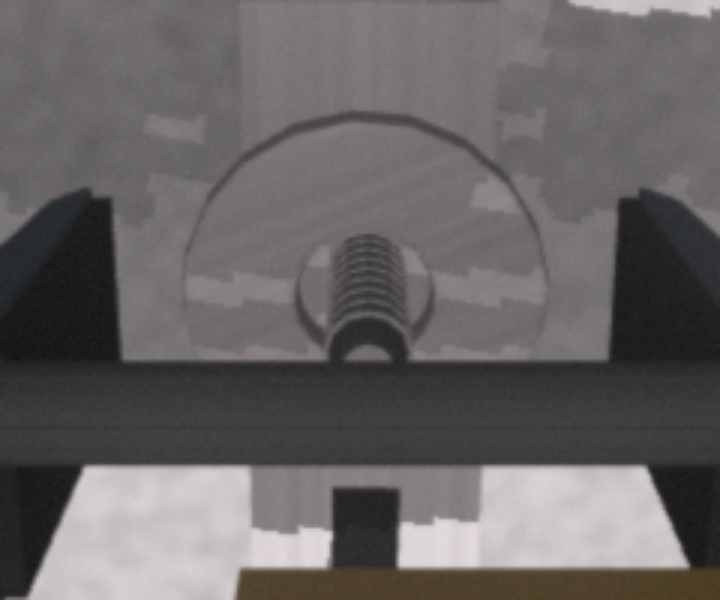

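>>> move_arm(
  deltas=[0,0,-0.7,0,0,0,0,0,0,-1,0,0,0,0,0,0,-1,0,0,0,0,0.4,-0.1,-0.3,0,0,0,0.2,1,-0.27,0,0,0,0,0.2,1,-0.27,0,0,0,0,0.2,1,-0.27,0,0,0,0,0.2,1,-0.27,0,0,0,0,0.2,1,-0.27,0,0,0,0,0.2,0.57,-0.13,0,0,0,0,0.2,0,0,0,0,0,0.9,0.2,0,0,0,0,0,0.9,0.2,0,0,0,0,0,0.9,0.2,0,0,0,0,0,0.9,0.2,0,0,0,0,0,0.9,0.2,0,0,0,0,0,0.67,0.2,0,0,0,0,0,0,0.2],
)

```text
t: 15.63
position: [0.4519, 0.1389, 0.1198]
ee_rot: [0.123, 0.992, -0.0, -0.0]
force: [-0.8, 0.0, 0.3]
grip_width: 0.799
```

```bash
python3 go.py 0.4525 0.139 0.005 76; python3 snap.py w10
```

```text
t 15.63 pos [0.4519 0.1389 0.1198] phi 75.84 tilt [-1.e-04 -0.e+00 -1.e+00] grip 72.7 F [-0.8  0.   0.3]
units dxyz [-0.02  0.01  4.59] wz -0.04 q [ 0.17  0.41  1.82  0.    0.9  -1.15]
```

View pics/w10.png

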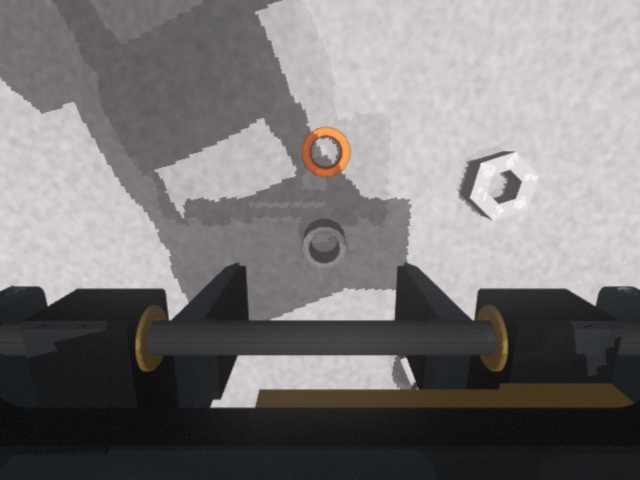

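```bash
python3 - <<'E'
from h import *
import json,cv2
o=json.load(open("pics/w10.json"));K,T=wrist_cam(o)
print("tool proj at .03",proj(K,T,np.r_[o["position"][:2],.03]))
for n,p,z in [("tube",(324.5,244),.03),("hex",(504,187),.02)]: print(n,np.round(ray(K,T,p,z),4))
im=cv2.imread('pics/w10.png'); cv2.imwrite('pics/w10c.png',cv2.resize(im[110:280,280:370],None,fx=3.5,fy=3.5,interpolation=2))
cv2.imwrite('pics/w10d.png',cv2.resize(im[140:230,450:550],None,fx=6,fy=6,interpolation=2))
E
```

```text
tool proj at .03 [321.49024248 247.84696669]
tube [0.4496 0.1418 0.03  ]
hex [0.4427 0.2776 0.02  ]
```

View pics/w10c.png

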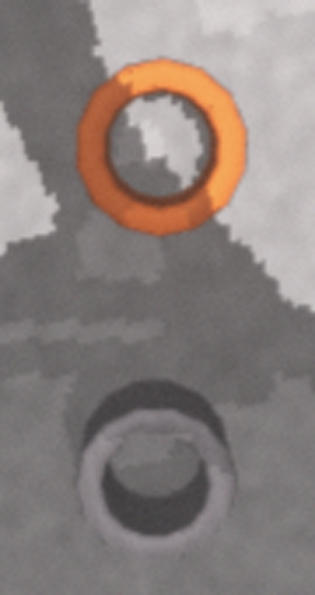

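View pics/w10d.png

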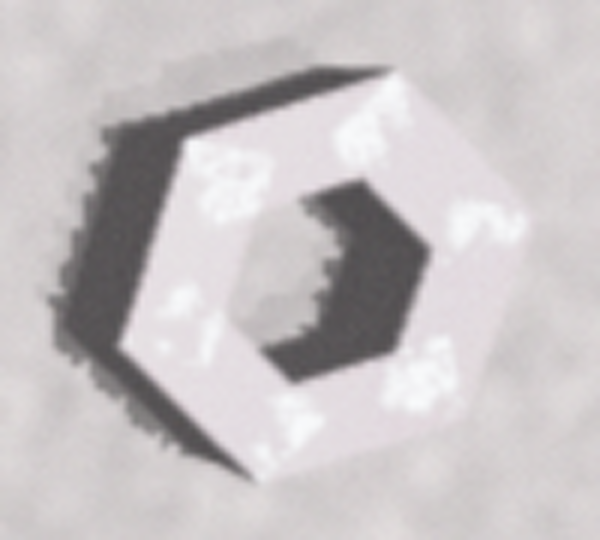

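>>> move_arm(
  deltas=[0,0.06,0.8,0,0,0,0.2,0,0,1,0,0,0,0.2,0,0,1,0,0,0,0.2,0,0,1,0,0,0,0.2,0,0,0.5,0,0,0,0.2,0,0,0.25,0,0,0,0.2,0,0,0,0,0,0,0.2,0,0,0,0,0,0,1,0,0,0,0,0,0,1,0,0,0,0,0,0,1,0,0,0,0,0,0,1,0,0,0,0,0,0,1,0,0,0,0,0,0,1,0,0,0,0,0,0,1],
)

```text
t: 16.85
position: [0.4529, 0.1405, 0.0064]
ee_rot: [0.122, 0.993, 0.0, 0.0]
force: [-0.7, 0.4, 5.8]
grip_width: 0.368
```

```bash
python3 go.py 0.6212 -0.2 0.16 84
```

```text
t 16.85 pos [0.4529 0.1405 0.0064] phi 76.0 tilt [ 6.e-04  1.e-04 -1.e+00] grip 33.5 F [-0.7  0.4  5.8]
units dxyz [ -9.83 -11.59  -6.14] wz -1.74 q [ 0.17  0.62  1.91 -0.    0.61 -1.15]
```

>>> move_arm(
  deltas=[0,0,-0.4,0,0,0,1,0,0,-0.9,0,0,0,1,0,0,-1,0,0,0,1,0,0,-1,0,0,0,1,-0.2,-0.2,-1,0,0,0,1,-0.6,-0.7,-1,0,0,0,1,-0.82,-0.97,-0.3,0,0,0,1,-0.82,-0.97,0,0,0,0,1,-0.82,-0.97,0,0,0,0,1,-0.82,-0.97,0,0,0,0,1,-0.82,-0.97,0,0,0,0,1,-0.82,-0.97,0,0,0,0,1,-0.82,-0.97,0,0,0,0,1,-0.82,-0.97,0,0,0,0,1,-0.82,-0.97,0,0,0,0,1,-0.82,-0.97,0,0,0,0,1,-0.6,-0.7,0,0,0,0,1,-0.23,-0.29,0,0,0,0,1,0,0,0,0,0,-0.87,1,0,0,0,0,0,-0.87,1],
)

```text
t: 18.52
position: [0.6207, -0.2005, 0.1456]
ee_rot: [0.052, 0.999, 0.0, -0.0]
force: [0.8, 0.5, -2.2]
grip_width: 0.366
```

>>> move_arm(
  deltas=[0,0,0,0,0,0,1,0,0,0,0,0,0,1],
)

```text
t: 18.68
position: [0.6206, -0.1996, 0.146]
ee_rot: [0.054, 0.999, 0.0, -0.0]
force: [-0.4, 0.0, -0.3]
grip_width: 0.366
```

```bash
python3 go.py 0.6212 -0.2 0.16 84; python3 snap.py w11;python3 -c "
import cv2
im=cv2.imread('pics/w11.png'); cv2.imwrite('pics/w11c.png',cv2.resize(im[170:400,200:440],None,fx=3,fy=2.6))"
```

```text
t 18.68 pos [ 0.6206 -0.1996  0.146 ] phi 83.87 tilt [-7.e-04  4.e-04 -1.e+00] grip 33.3 F [-0.4  0.  -0.3]
units dxyz [-0.02 -0.01 -0.56] wz -0.03 q [-0.4   0.6   1.35  0.    1.19 -1.87]
```

View pics/w11c.png

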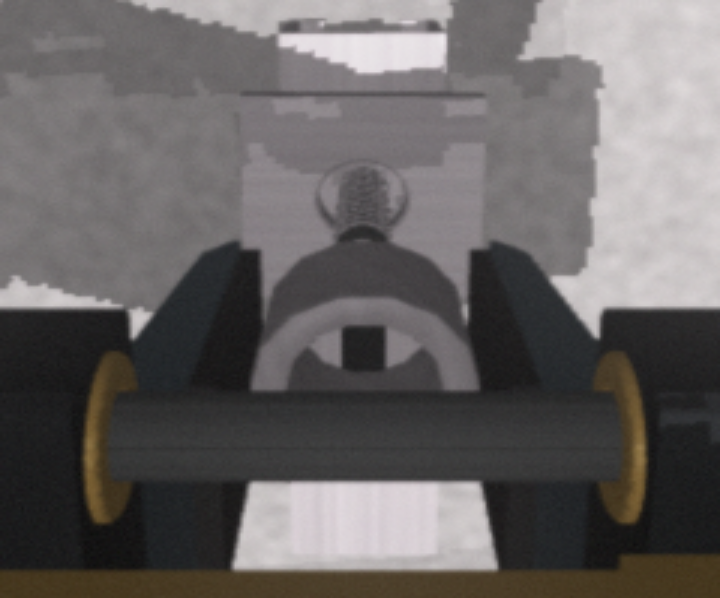

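```bash
python3 - <<'E'
from h import *
import json
o=json.load(open("pics/w11.json"));K,T=wrist_cam(o); p=o["position"];M=R.from_quat(o["ee_rot"]).as_matrix()
a=ray(K,T,(200+363/3,170+297/2.6),p[2]+.0236); print("tube near edge in tool",M.T@(a-p)*1000)
a=ray(K,T,(200+363/3,170+238/2.6),p[2]-.0064); print("tube near bottom edge in tool",M.T@(a-p)*1000)
print("plate hole",ray(K,T,(200+362/3,170+202/2.6),.049))
a=ray(K,T,(200+242/3,170+95/2.6),.049);b=ray(K,T,(200+485/3,170+95/2.6),.049);print("plate near edge",(a+b)/2, np.linalg.norm(a-b))
a=ray(K,T,(200+279/3,170+32/2.6),.041);b=ray(K,T,(200+446/3,170+32/2.6),.041);m=(a+b)/2
print(m,np.linalg.norm(a-b),"stud",m+.045*np.array([np.cos(.105),-np.sin(.105),0]))
print("tip near",ray(K,T,(200+362/3,170+225/2.6),.101-.006))
E
```

```text
tube near edge in tool [ 1.64575092e+01  1.87481185e-02 -2.35886508e+01]
tube near bottom edge in tool [16.75666473 -0.04034594  6.41154623]
plate hole [ 0.62241413 -0.20030309  0.049     ]
plate near edge [ 0.59153591 -0.19657744  0.049     ] 0.05887106718160439
[ 0.57495984 -0.1950323   0.041     ] 0.04096302268471942 stud [ 0.619712   -0.19974862  0.041     ]
tip near [ 0.61509677 -0.19938812  0.095     ]
```

>>> move_arm(
  deltas=[0.01,-0.01,0.4,0,0,0,1,0,0,0.6,0,0,0,1,0,0,0.6,0,0,0,1,0,0,0.6,0,0,0,1,0,0,0.6,0,0,0,1,0,0,0.4,0,0,0,1,0,0,0.2,0,0,0,1,0,0,0,0,0,0,1],
)

```text
t: 19.4
position: [0.6201, -0.2, 0.0599]
ee_rot: [0.053, 0.999, 0.0, -0.001]
force: [-0.5, -0.4, -0.5]
grip_width: 0.363
```

```bash
python3 go.py 0.6206 -0.2 0.0554 84
```

```text
t 19.4 pos [ 0.6201 -0.2     0.0599] phi 83.95 tilt [-1.8e-03  7.0e-04 -1.0e+00] grip 33.0 F [-0.5 -0.4 -0.5]
units dxyz [-0.02  0.    0.18] wz -0.01 q [-0.4   0.7   1.42 -0.    1.02 -1.87]
```

>>> move_arm(
  deltas=[0,0,0.14,0,0,0,1,0,0,0.06,0,0,0,1,0,0,0,0,0,0,1,0,0,0,0,0,0,0,0,0,0,0,0,0,0,0,0,0,0,0,0,0,0,0,0,0,0,0,0,0,0,0,0,0,0,0],
)

```text
t: 20.07
position: [0.6208, -0.2004, 0.0564]
ee_rot: [0.053, 0.999, -0.0, 0.0]
force: [-0.1, 0.7, -0.3]
grip_width: 0.701
```

```bash
python3 go.py 0.457 -0.1245 0.13 40.8; python3 snap.py w12;python3 -c "
import cv2
im=cv2.imread('pics/w12.png'); cv2.imwrite('pics/w12c.png',cv2.resize(im[170:400,200:440],None,fx=3,fy=2.6))"
```

```text
t 20.07 pos [ 0.6208 -0.2004  0.0564] phi 83.97 tilt [ 3.e-04 -1.e-04 -1.e+00] grip 63.8 F [-0.1  0.7 -0.3]
units dxyz [ 6.83  2.33 -2.95] wz 9.42 q [-0.4   0.7   1.43 -0.    1.01 -1.87]
```

View pics/w12c.png

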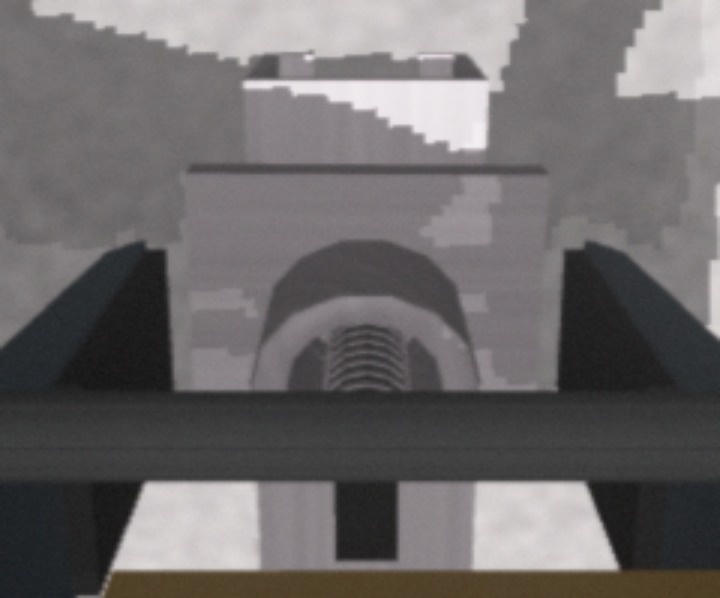

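>>> move_arm(
  deltas=[0,0,-0.6,0,0,0,0,0,0,-1,0,0,0,0,0,0,-1,0,0,0,0,0.4,0.1,-0.4,0,0,0,0,1,0.35,0,0,0,0,0,1,0.35,0,0,0,0,0,1,0.35,0,0,0,0,0,1,0.35,0,0,0,0,0,1,0.35,0,0,0,0,0,1,0.35,0,0,0,0,0,0.43,0.13,0,0,0,0,0],
)

```text
t: 21.03
position: [0.453, -0.1226, 0.1308]
ee_rot: [0.052, 0.999, 0.001, -0.001]
force: [1.6, -0.1, 0.6]
grip_width: 1.001
```

>>> move_arm(
  deltas=[0,0,0,0,0,0.9,0.2,0,0,0,0,0,1,0.2,0,0,0,0,0,1,0.2,0,0,0,0,0,1,0.2,0,0,0,0,0,1,0.2,0,0,0,0,0,1,0.2,0,0,0,0,0,1,0.2,0,0,0,0,0,1,0.2,0,0,0,0,0,1,0.2,0,0,0,0,0,0.52,0.2,0,0,0,0,0,0,0.2],
)

```text
t: 21.95
position: [0.4564, -0.1242, 0.131]
ee_rot: [0.417, 0.909, -0.0, -0.0]
force: [-0.1, -0.7, 0.9]
grip_width: 0.797
```

```bash
python3 go.py 0.457 -0.1245 0.003 40.8; python3 snap.py w13
```

```text
t 21.95 pos [ 0.4564 -0.1242  0.131 ] phi 40.67 tilt [-4.e-04  2.e-04 -1.e+00] grip 72.5 F [-0.1 -0.7  0.9]
units dxyz [-0.03  0.01  5.12] wz -0.03 q [-0.39  0.4   1.81 -0.    0.93 -1.1 ]
```

View pics/w13.png

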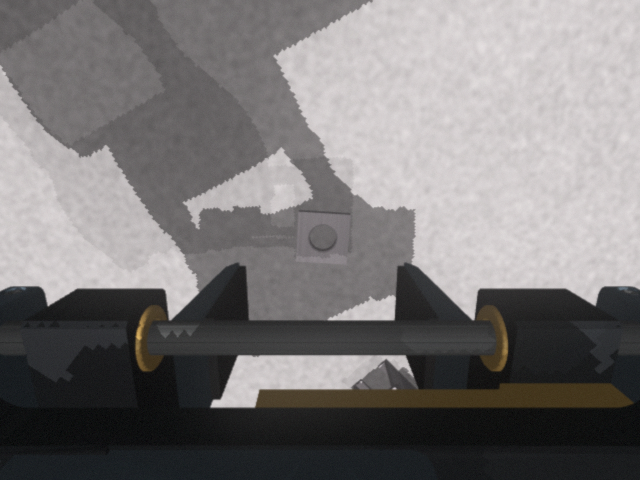

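```bash
python3 - <<'E'
from h import *
import json
o=json.load(open("pics/w13.json"));K,T=wrist_cam(o); p=np.array(o["position"]);M=R.from_quat(o["ee_rot"]).as_matrix()
for q in [(322.5,236.5),((299+351+348+296)/4,(210+213+264+262)/4)]:
  a=ray(K,T,q,.008); print(a,M.T@(a-p)*1000)
E
```

```text
[ 0.45667133 -0.1241569   0.008     ] [ -0.16964723   0.30539403 122.95966604]
[ 0.45770101 -0.12410466  0.008     ] [ -0.80102624   1.12045542 122.95925292]
```

>>> move_arm(
  deltas=[-0.02,0.02,0.6,0,0,0.7,0.2,0,0,1,0,0,0,0.2,0,0,1,0,0,0,0.2,0,0,1,0,0,0,0.2,0,0,0.9,0,0,0,0.2,0,0,0.45,0,0,0,0.2,0,0,0.18,0,0,0,0.2,0,0,0,0,0,0,0.2,0,0,0,0,0,0,1,0,0,0,0,0,0,1,0,0,0,0,0,0,1,0,0,0,0,0,0,1,0,0,0,0,0,0,1,0,0,0,0,0,0,1],
)

```text
t: 23.17
position: [0.458, -0.1247, 0.0034]
ee_rot: [0.442, 0.897, 0.0, 0.0]
force: [-0.9, 0.8, 8.8]
grip_width: 0.455
```

```bash
python3 go.py 0.6206 -0.2 0.15 84
```

```text
t 23.17 pos [ 0.458  -0.1247  0.0034] phi 37.59 tilt [ 8.e-04 -3.e-04 -1.e+00] grip 41.4 F [-0.9  0.8  8.8]
units dxyz [-6.36  3.32 -5.86] wz -10.12 q [-0.39  0.63  1.91  0.    0.6  -1.05]
```

>>> move_arm(
  deltas=[0,0,-0.4,0,0,0,1,0,0,-0.9,0,0,0,1,0,0,-1,0,0,0,1,0,0,-1,0,0,0,1,0,0,-1,0,0,0,1,-0.2,0.1,-1,0,0,0,1,-0.9,0.47,-0.5,0,0,0,1,-0.9,0.47,0,0,0,0,1,-0.9,0.47,0,0,0,0,1,-0.9,0.47,0,0,0,0,1,-0.9,0.47,0,0,0,0,1,-0.9,0.47,0,0,0,0,1,-0.5,0.3,0,0,0,0,1,-0.26,0.1,0,0,0,0,1,0,0,0,0,0,0,1],
)

```text
t: 24.42
position: [0.621, -0.2004, 0.1476]
ee_rot: [0.442, 0.897, -0.0, 0.0]
force: [-1.1, 0.2, -0.4]
grip_width: 0.457
```

>>> move_arm(
  deltas=[0,0,0,0,0,-0.9,1,0,0,0,0,0,-1,1,0,0,0,0,0,-1,1,0,0,0,0,0,-1,1,0,0,0,0,0,-1,1,0,0,0,0,0,-1,1,0,0,0,0,0,-1,1,0,0,0,0,0,-1,1,0,0,0,0,0,-1,1,0,0,0,0,0,-0.8,1,0,0,0,0,0,-0.42,1,0,0,0,0,0,0,1,0,0,0,0,0,0,1],
)

```text
t: 25.5
position: [0.6196, -0.1995, 0.148]
ee_rot: [0.053, 0.999, 0.0, -0.0]
force: [-0.3, 0.5, -1.2]
grip_width: 0.452
```

```bash
python3 go.py 0.6206 -0.2 0.15 84; python3 snap.py w14;python3 -c "
import cv2
im=cv2.imread('pics/w14.png'); cv2.imwrite('pics/w14c.png',cv2.resize(im[170:400,200:440],None,fx=3,fy=2.6))"
```

```text
t 25.5 pos [ 0.6196 -0.1995  0.148 ] phi 83.9 tilt [-6.e-04  2.e-04 -1.e+00] grip 41.1 F [-0.3  0.5 -1.2]
units dxyz [-0.04 -0.02 -0.08] wz -0.02 q [-0.4   0.59  1.35 -0.    1.2  -1.87]
```

View pics/w14c.png

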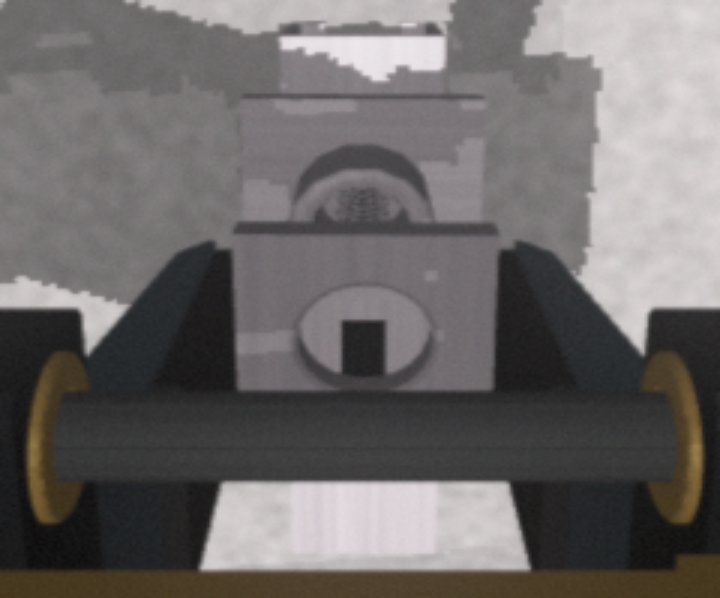

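```bash
python3 - <<'E'
from h import *
import json
o=json.load(open("pics/w14.json"));K,T=wrist_cam(o); p=np.array(o["position"]);M=R.from_quat(o["ee_rot"]).as_matrix()
a=ray(K,T,(200+364/3,170+332/2.6),p[2]+.0048); print("hole in tool",M.T@(a-p)*1000)
a=ray(K,T,(200+364/3,170+235/2.6),p[2]+.0048); print("near edge in tool",M.T@(a-p)*1000)
a=ray(K,T,(200+363/3,170+170/2.6),.079); print("tube near edge",a, "centre", a+.017*np.array([.995,-.1,0]))
E
```

```text
hole in tool [ 2.10313764  0.12543497 -4.79867902]
near edge in tool [20.98081391  0.14394882 -4.78699983]
tube near edge [ 0.60503559 -0.19810519  0.079     ] centre [ 0.62195059 -0.19980519  0.079     ]
```

>>> move_arm(
  deltas=[-0.05,-0.02,0.3,0,0,0,1,0,0,0.5,0,0,0,1,0,0,0.5,0,0,0,1,0,0,0.5,0,0,0,1,0,0,0.3,0,0,0,1,0,0,0,0,0,0,1],
)

```text
t: 26.05
position: [0.6206, -0.2001, 0.0934]
ee_rot: [0.053, 0.999, 0.001, -0.001]
force: [-0.9, -0.3, -0.7]
grip_width: 0.45
```

```bash
python3 go.py 0.621 -0.2 0.0824 84; python3 snap.py w15;python3 -c "
import cv2
im=cv2.imread('pics/w15.png'); cv2.imwrite('pics/w15c.png',cv2.resize(im[170:400,200:440],None,fx=3,fy=2.6))"
```

```text
t 26.05 pos [ 0.6206 -0.2001  0.0934] phi 83.94 tilt [-0.0028  0.0012 -1.    ] grip 40.9 F [-0.9 -0.3 -0.7]
units dxyz [-0.02  0.01  0.44] wz -0.01 q [-0.4   0.66  1.4  -0.    1.09 -1.87]
```

View pics/w15c.png

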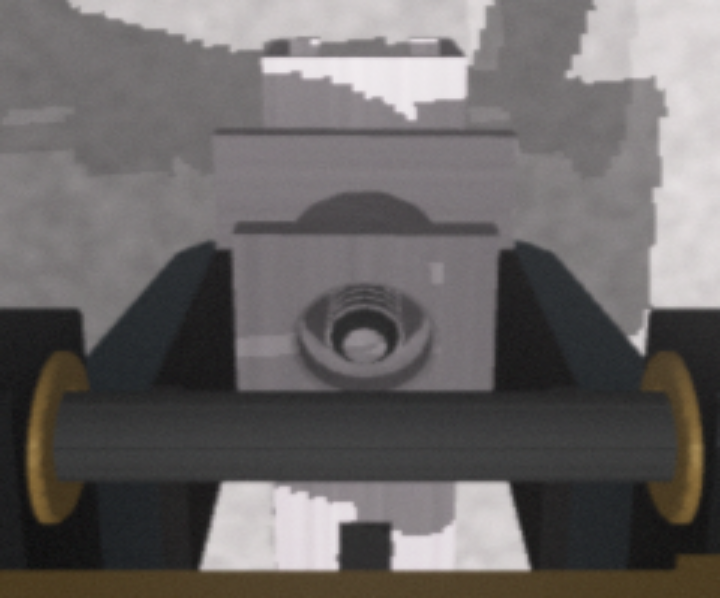

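>>> move_arm(
  deltas=[0,0,0.3,0,0,0,1,0,0,0.14,0,0,0,1,0,0,0.04,0,0,0,1,0,0,0,0,0,0,1,0,0,0,0,0,0,0,0,0,0,0,0,0,0,0,0,0,0,0,0,0,0,0,0,0,0,0,0,0,0,0,0,0,0,0],
)

```text
t: 26.85
position: [0.6218, -0.2006, 0.0836]
ee_rot: [0.053, 0.999, -0.0, 0.0]
force: [-0.8, -0.0, 0.4]
grip_width: 0.789
```

```bash
python3 go.py 0.442 0.2775 0.15 59; python3 snap.py w16;python3 -c "
import cv2
im=cv2.imread('pics/w16.png'); cv2.imwrite('pics/w16c.png',cv2.resize(im[170:400,200:440],None,fx=3,fy=2.6))"
```

```text
t 26.85 pos [ 0.6218 -0.2006  0.0836] phi 83.97 tilt [ 3.e-04 -1.e-04 -1.e+00] grip 71.8 F [-0.8 -0.   0.4]
units dxyz [ 9.16 18.26 -2.66] wz 5.45 q [-0.4   0.67  1.4  -0.    1.07 -1.87]
```

View pics/w16c.png

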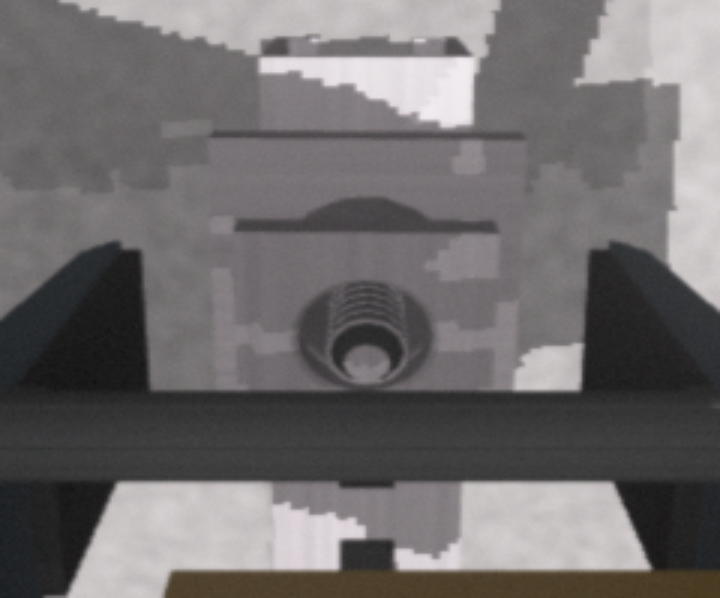

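>>> move_arm(
  deltas=[0,0,-0.7,0,0,0,0,0,0,-1,0,0,0,0,0,0.2,-1,0,0,0,0,0.3,0.6,0,0,0,0,0,0.5,1,0,0,0,0,0,0.5,1,0,0,0,0,0,0.5,1,0,0,0,0,0,0.5,1,0,0,0,0,0,0.5,1,0,0,0,0,0,0.5,1,0,0,0,0,0,0.5,1,0,0,0,0,0,0.5,1,0,0,0,0,0,0.5,1,0,0,0,0,0,0.5,1,0,0,0,0,0,0.5,1,0,0,0,0,0,0.5,1,0,0,0,0,0,0.5,1,0,0,0,0,0,0.5,1,0,0,0,0,0],
)

```text
t: 28.4
position: [0.4785, 0.1878, 0.1511]
ee_rot: [0.053, 0.999, 0.0, 0.0]
force: [0.4, -0.1, 0.2]
grip_width: 1.001
```

>>> move_arm(
  deltas=[0.5,1,0,0,0,0,0,0.5,0.8,0,0,0,0,0,0.5,0.8,0,0,0,0,0,0.36,0.86,0,0,0,0,0,0,0,0,0,0,0.9,0,0,0,0,0,0,1,0,0,0,0,0,0,1,0,0,0,0,0,0,1,0,0,0,0,0,0,1,0,0,0,0,0,0,0.55,0,0,0,0,0,0,0,0,0,0,0,0,0,0,0],
)

```text
t: 29.4
position: [0.4419, 0.2775, 0.151]
ee_rot: [0.266, 0.964, 0.0, 0.0]
force: [-0.9, -0.3, -0.5]
grip_width: 0.998
```

```bash
python3 go.py 0.442 0.2775 0.005 59; python3 snap.py w17
```

```text
t 29.4 pos [0.4419 0.2775 0.151 ] phi 59.09 tilt [ 2.e-04  0.e+00 -1.e+00] grip 90.8 F [-0.9 -0.3 -0.5]
units dxyz [-0.    0.    5.84] wz 0.02 q [ 0.45  0.43  1.68 -0.    1.04 -0.59]
```

View pics/w17.png

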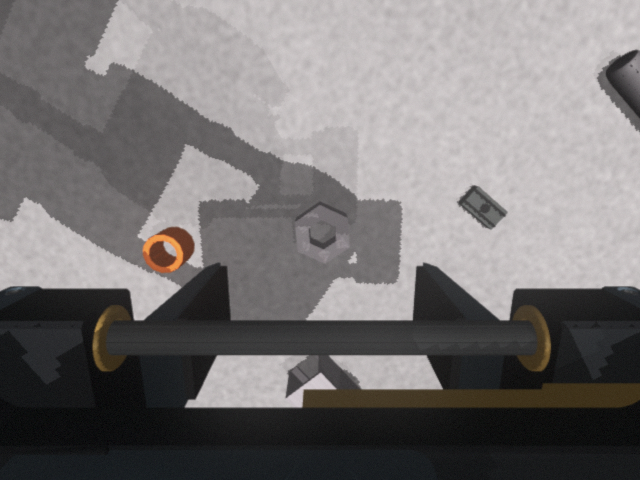

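```bash
python3 - <<'E'
from h import *
import json,cv2
o=json.load(open("pics/w17.json"));K,T=wrist_cam(o)
print(proj(K,T,np.r_[o["position"][:2],.02]))
im=cv2.imread('pics/w17.png'); cv2.imwrite('pics/w17c.png',cv2.resize(im[190:280,280:365],None,fx=7,fy=6.5,interpolation=2))
E
```

```text
[321.81082526 234.12672797]
```

View pics/w17c.png

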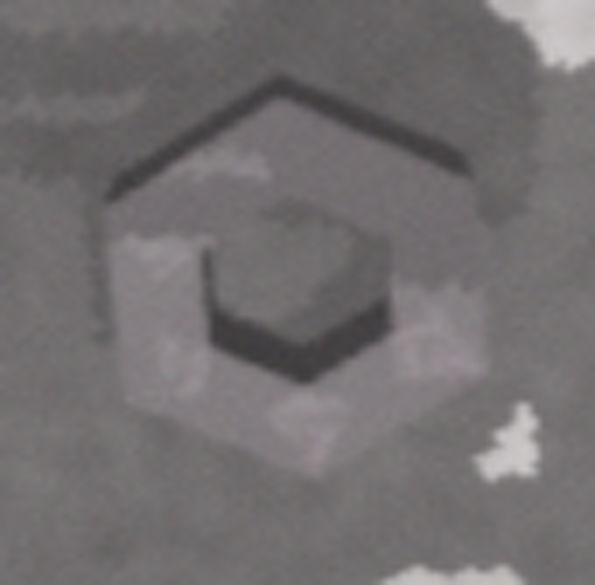

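>>> move_arm(
  deltas=[0,0.02,0.7,0,0,-0.9,0,0,0,1,0,0,0,0,0,0,1,0,0,0,0,0,0,1,0,0,0,0,0,0,1,0,0,0,0,0,0,0.7,0,0,0,0,0,0,0.3,0,0,0,0,0,0,0.14,0,0,0,0,0,0,0,0,0,0,0,0,0,0,0,0,0,1,0,0,0,0,0,0,1,0,0,0,0,0,0,1,0,0,0,0,0,0,1,0,0,0,0,0,0,1,0,0,0,0,0,0,1,0,0,0,0,0,0,1],
)

```text
t: 30.78
position: [0.4422, 0.2779, 0.005]
ee_rot: [0.232, 0.973, 0.0, 0.0]
force: [-0.2, 0.5, 0.1]
grip_width: 0.522
```

```bash
python3 go.py 0.5910 0.2025 0.13 99.7
```

```text
t 30.78 pos [0.4422 0.2779 0.005 ] phi 63.12 tilt [ 1.e-04  1.e-04 -1.e+00] grip 47.5 F [-0.2  0.5  0.1]
units dxyz [-6.67  0.   -5.  ] wz -7.98 q [ 0.45  0.66  1.79 -0.    0.69 -0.65]
```

>>> move_arm(
  deltas=[0,0,0,0,0,0,1,0,0,0,0,0,0,1,0,0,0,0,0,0,1,0,0,0,0,0,0,1],
)

```text
t: 31.12
position: [0.4421, 0.2779, 0.005]
ee_rot: [0.232, 0.973, 0.0, -0.0]
force: [-0.2, 0.1, 4.7]
grip_width: 0.48
```

```bash
python3 go.py 0.5910 0.2025 0.13 99.7
```

```text
t 31.12 pos [0.4421 0.2779 0.005 ] phi 63.12 tilt [ 0.  0. -1.] grip 43.7 F [-0.2  0.1  4.7]
units dxyz [-6.68  0.   -5.  ] wz -7.98 q [ 0.45  0.66  1.79  0.    0.69 -0.65]
```

>>> move_arm(
  deltas=[0,0,0,0,0,0,1,0,0,-0.4,0,0,0,1,0,0,-0.9,0,0,0,1,0,0,-1,0,0,0,1,0,0,-1,0,0,0,1,0,0,-1,0,0,0,1,-0.4,0,-0.7,0,0,0,1,-1,0,0,0,0,0,1,-1,0,0,0,0,0,1,-1,0,0,0,0,0,1,-1,0,0,0,0,0,1,-1,0,0,0,0,0,1,-0.8,0,0,0,0,0,1,-0.48,0,0,0,0,0,1,0,0,0,0,0,0,1],
)

```text
t: 32.37
position: [0.5928, 0.2013, 0.1302]
ee_rot: [0.233, 0.972, 0.0, 0.0]
force: [-1.0, -0.7, -1.4]
grip_width: 0.48
```

>>> move_arm(
  deltas=[0,0,0,0,0,-0.9,1,0,0,0,0,0,-1,1,0,0,0,0,0,-1,1,0,0,0,0,0,-1,1,0,0,0,0,0,-1,1,0,0,0,0,0,-1,1,0,0,0,0,0,-1,1,0,0,0,0,0,-0.7,1,0,0,0,0,0,-0.38,1,0,0,0,0,0,0,1,0,0,0,0,0,0,1],
)

```text
t: 33.28
position: [0.5902, 0.2028, 0.1301]
ee_rot: [-0.084, 0.996, 0.0, -0.0]
force: [-1.0, -0.8, -0.4]
grip_width: 0.479
```

```bash
python3 go.py 0.5910 0.2025 0.054 99.7; python3 snap.py w18;python3 -c "
import cv2
im=cv2.imread('pics/w18.png'); cv2.imwrite('pics/w18c.png',cv2.resize(im[170:400,200:440],None,fx=3,fy=2.6))"
```

```text
t 33.28 pos [0.5902 0.2028 0.1301] phi 99.66 tilt [-7.e-04 -0.e+00 -1.e+00] grip 43.6 F [-1.  -0.8 -0.4]
units dxyz [-0.03 -0.02  3.04] wz -0.01 q [ 0.24  0.58  1.44  0.    1.12 -1.5 ]
```

View pics/w18c.png

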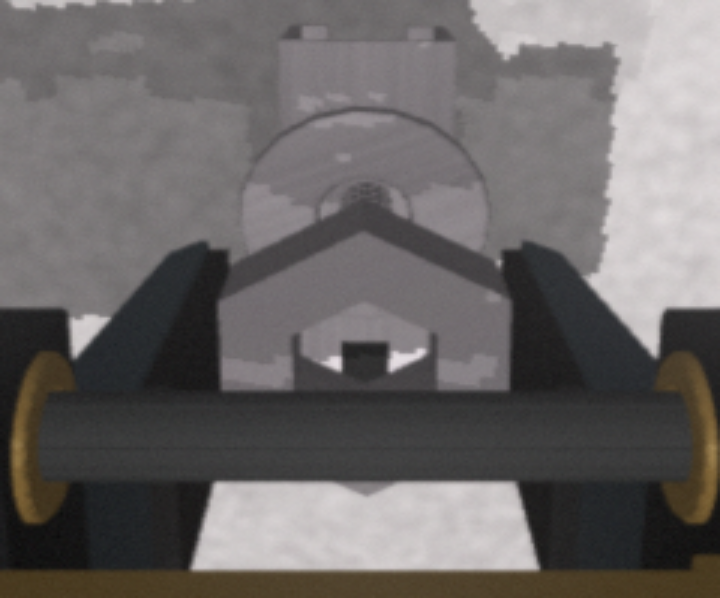

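```bash
python3 - <<'E'
from h import *
import json
o=json.load(open("pics/w18.json"));K,T=wrist_cam(o); p=np.array(o["position"]);M=R.from_quat(o["ee_rot"]).as_matrix()
f=lambda x,y,z:ray(K,T,(200+x/3,170+y/2.6),z)
t=lambda a:M.T@(a-p)*1000
print("top near corner",t(f(364,234,p[2]+.015)),"bottom near",t(f(364,200,p[2]-.005)),"far corner",t(f(368,495,p[2]+.015)),"bore near",t(f(364,303,p[2]+.015)))
a=f(279,41,.041);b=f(456,41,.041);m=(a+b)/2; print(np.linalg.norm(a-b),"stud",m+.045*np.array([.986,.168,0]))
a=f(363,107,.049);print("washer centre",a+.03*np.array([.986,.168,0]))
E
```

```text
top near corner [ 24.3809974    0.41666428 -14.98396098] bottom near [24.69678153  0.39429817  5.01624901] far corner [-25.6412513    1.00095846 -15.01676281] bore near [ 11.88843131   0.40441502 -14.99216523]
0.041012594338027474 stud [0.58984792 0.20394158 0.041     ]
washer centre [0.59141813 0.20314538 0.049     ]
```

>>> move_arm(
  deltas=[0,0,0.4,0,0,0,1,0,0,0.5,0,0,0,1,0,0,0.5,0,0,0,1,0,0,0.5,0,0,0,1,0,0,0.5,0,0,0,1,0,0,0.3,0,0,0,1,0,0,0.15,0,0,0,1,0,0,0,0,0,0,1],
)

```text
t: 34.0
position: [0.5905, 0.2023, 0.0577]
ee_rot: [-0.084, 0.996, -0.0, -0.001]
force: [-0.4, -0.8, -1.9]
grip_width: 0.478
```

```bash
python3 go.py 0.5910 0.2025 0.054 99.7; python3 snap.py w19;python3 -c "
import cv2
im=cv2.imread('pics/w19.png'); cv2.imwrite('pics/w19c.png',cv2.resize(im[170:400,200:440],None,fx=3,fy=2.6))"
```

```text
t 34.0 pos [0.5905 0.2023 0.0577] phi 99.68 tilt [-1.5e-03 -4.0e-04 -1.0e+00] grip 43.5 F [-0.4 -0.8 -1.9]
units dxyz [-0.02  0.01  0.15] wz -0.0 q [ 0.23  0.67  1.5  -0.    0.97 -1.51]
```

View pics/w19c.png

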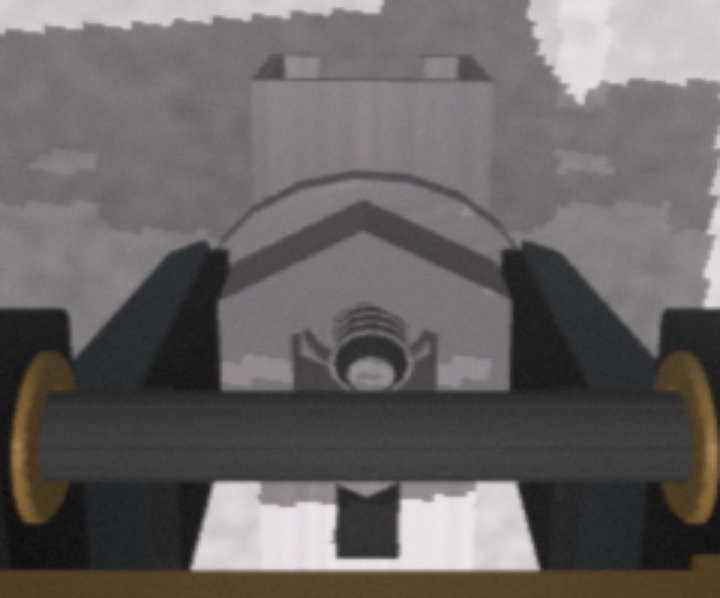

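Threaded. Lower the last few millimetres, release, lift away.

>>> move_arm(
  deltas=[0,0,0.1,0,0,0,1,0,0,0.06,0,0,0,1,0,0,0,0,0,0,1,0,0,0,0,0,0,0,0,0,0,0,0,0,0,0,0,0,0,0,0,0,0,0,0,0,0,0,0,0,0,0,0,0,0,0,0,0,0,0,0,0,0],
)

```text
t: 34.8
position: [0.5911, 0.2024, 0.0547]
ee_rot: [-0.085, 0.996, -0.0, 0.0]
force: [0.3, 0.3, -0.1]
grip_width: 0.89
```

```bash
python3 go.py 0.4 0.2 0.15 99.7; python3 snap.py w20;python3 -c "
import cv2
im=cv2.imread('pics/w20.png'); cv2.imwrite('pics/w20c.png',cv2.resize(im[170:400,200:440],None,fx=3,fy=2.6))"
```

```text
t 34.8 pos [0.5911 0.2024 0.0547] phi 99.7 tilt [ 1.e-04 -0.e+00 -1.e+00] grip 81.0 F [ 0.3  0.3 -0.1]
units dxyz [ 7.55  1.19 -3.81] wz -0.0 q [ 0.23  0.67  1.5  -0.    0.97 -1.51]
```

View pics/w20c.png

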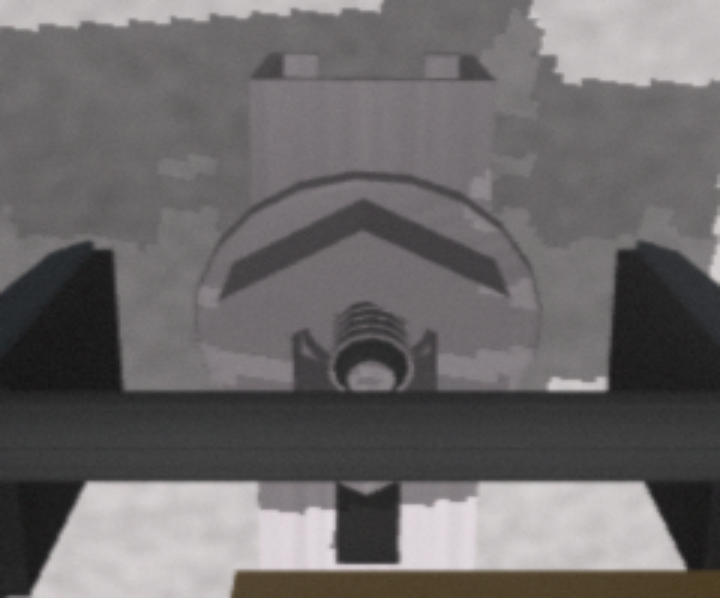

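>>> move_arm(
  deltas=[0,0,-0.7,0,0,0,0,0,0,-1,0,0,0,0,0,0,-1,0,0,0,0,0,0,-1,0,0,0,0,0.5,0.2,-0.6,0,0,0,0,1,0.4,0,0,0,0,0,1,0.8,0,0,0,0,0,1,0.8,0,0,0,0,0,1,0.8,0,0,0,0,0,1,0.8,0,0,0,0,0,0.7,0.5,0,0,0,0,0,0,0,0,0,0,0,0],
)

```text
t: 35.85
position: [0.4164, 0.2834, 0.1622]
ee_rot: [-0.086, 0.996, -0.0, -0.001]
force: [0.6, 0.0, 0.1]
grip_width: 1.001
```

```bash
python3 go.py 0.4 0.2 0.15 99.7; python3 - <<'E'
from h import *
from workcell import *
s=capture("scene");t=capture("top")
cv2.imwrite("pics/s21.png",s);cv2.imwrite("pics/t21.png",t)
cv2.imwrite("pics/s21c.png",np.hstack([cv2.resize(s[180:290,130:260],None,fx=3,fy=4*.75,interpolation=2),cv2.resize(s[265:375,330:460],None,fx=3,fy=3,interpolation=2)]))
cv2.imwrite("pics/t21c.png",np.hstack([cv2.resize(t[170:240,200:270],None,fx=5,fy=5,interpolation=2),cv2.resize(t[140:220,370:440][:70],None,fx=5,fy=5,interpolation=2)]))
E
```

```text
t 35.85 pos [0.4164 0.2834 0.1622] phi 99.82 tilt [-1.8e-03 -2.0e-04 -1.0e+00] grip 91.1 F [0.6 0.  0.1]
units dxyz [ 1.21 -3.17  0.49] wz 0.03 q [ 0.48  0.39  1.7   0.    1.05 -1.26]
```

View pics/s21c.png

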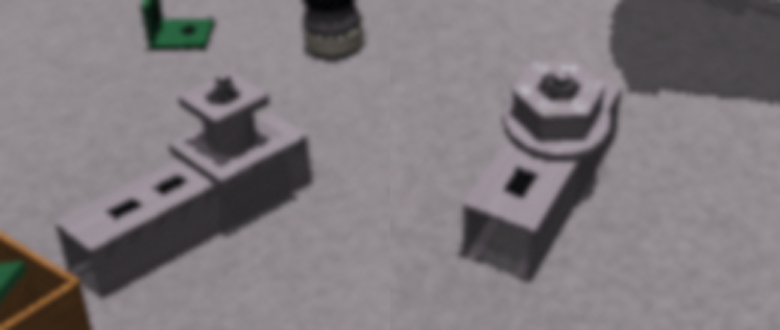

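View pics/t21c.png

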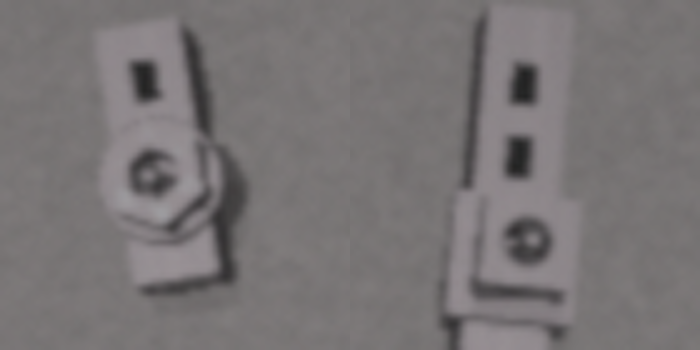

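View pics/s21.png

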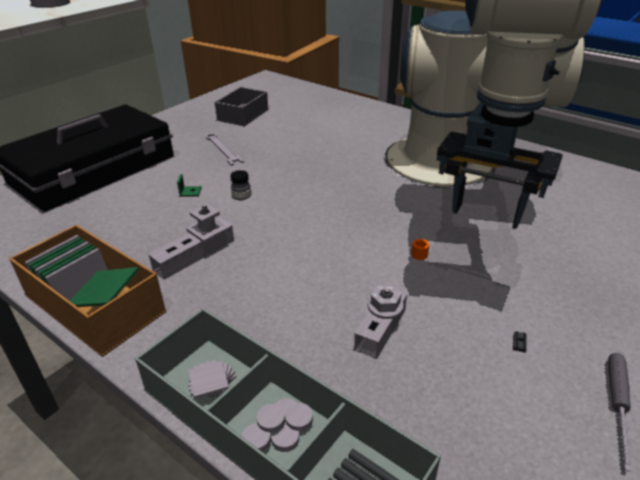

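```bash
python3 - <<'E'
from workcell import *
print(get_obs()["t"]); print(job_done())
E
```

```text
35.95
the job is handed in; nothing more can be done
None
```

Both stacks are made up and the job was handed in at about 36 s of the 120 s allowed. The tall stud has the large plate, then the grey spacer tube, then the small square washer. The short stud has the round washer with the hex coupling on top.

**Last checks:**
- In the final scene and top pictures every part lies flat on the one below, with the stud through each bore.
- The jar is upright and undisturbed, the orange tube was not touched, and the gripper is open and clear.
- I did not measure the final part heights or centres. A bore can sit at most about 5 mm off the stud, which is inside the 8 mm limit.

**Disagreements:**
- The wrist and top cameras differed by 1 to 3 mm on some positions, and I used values between the two.
- The gripper read 57 mm on the 60 mm round washer, but the next picture showed it held flat.

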